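Pack the blood-sugar test station for transport

ROBOT

A 6-joint arm with a two-finger parallel gripper is mounted at the origin on the work surface. World frame = base frame: x ahead of the robot, y to its left, z up, the work surface at z = 0. Lengths are in mm, angles in degrees, forces in N, time in s.
With the tool pointing down it reaches from about 300 to 850 mm from the base axis. Payload 4.2 kg.
Tool frame: the origin (TCP) lies at the very end of the fingers, on their centre line; the grasp point (between the pads) lies 19 mm behind it; z points along the fingers, y is the line along which they close (so a half turn about z gives the same grasp; the last joint's range is limited). The gripper opens to 91 mm and grips with 3 to 60 N. Pads are 32 mm wide; open, the fingers measure 118 mm over their backs; the gripper's body (76 mm by 178 mm) begins 60 mm behind the grasp point.
Start: joints at [-73.797, 18.312, 89.639, -0, 72.044, -1.146], TCP at [171.465, -548.856, 213.976] pointing down, gripper open.
Joint ranges: [-177.97, 177.97], [-48.28, 115.42], [12.27, 149.76], [-77.06, 257.06], [2.81, 150.46], [-146.56, 146.56]. Speed limits (degrees/s): [147.25, 147.25, 180, 180, 180, 180].

INTERFACE

Orientations are given as [roll, pitch, yaw] about the fixed x, y, z axes, in that order (R = Rz(yaw) Ry(pitch) Rx(roll)).
In Python, from workcell import env, grab_frame gives the robot as it stands. The module is installed in compiled form; this text tells all that it offers.
- The arm moves only by the tool move_arm, never from a script. Its argument "plan" is a list of rows, each an object of numbers: "tx", "ty", "tz": the shift along the tool's x, y, z in cm; "wx", "wy", "wz": the turn, a rotation vector about the tool's x, y, z in rad. In form: [{"tx": .., "ty": .., "tz": .., "wx": .., "wy": .., "wz": ..}, ...]. A call has 1 to 12 rows; each row shifts and turns the commanded pose from where the row before left it, along the tool's axes as they then stand; what a row does not reach is not made up. A row lasts 1/12 s, in which the tool goes at most 41.7 mm and 7.16 degrees, less where a joint would pass 70% of its speed; a pose out of reach is approached as far as the arm can. A call is refused whole if a number of a shift passes 4.17 or a number of a turn 0.125, either way. A call with a gripper value outside its range is refused whole. "gripper" is the finger opening in cm, from 0 to 9.12, set as the call begins (left out, the last holds). The fingers move at their own pace and stop on an object; "force" is the grip in N (left out, the last holds). Time passes only in rows, so rows that do not move let the fingers close. It gives the time, the measured TCP pose, the force, the opening and the grip force at its end, in the units of the state.
- env.state(): the state, without advancing time (a new reading comes with each control period).
- grab_frame(name): name is "scene" or "top" or "wrist"; returns a dict with "color" (420x560x3 uint8, red, green, blue), "vfov" (degrees; the focal length in pixels is half the picture's height over the tangent of half this angle, whatever the lens; pixels are square), "cx", "cy" (the principal point, pixels), "view" (4x4, takes a point from world to camera coordinates). Camera axes: x right, y up, looking along -z (the intrinsics and any distortion apply to the point x, -y, -z); pixel columns grow to the right and rows downward; lengths in mm; the calibration is good to about 2 mm. A picture is of the moment at which its call begins. There is no depth.
- env.job_done(): hands the job in; it is judged then, once.
The state is a dict: "time_s": time; "qpos": joint angles; "qvel": joint speeds; "effort": joint torques, N m; "ee_pos": TCP position; "ee_rot": TCP orientation; "force": force on the tool from outside, world axes, zero at the start; "torque": the same for the moment, N m; "gripper_width": finger opening in mm; "gripper_force": force on a finger pad.
Only numpy, scipy, OpenCV 4.12 (cv2) and the standard library are available. Lean on these libraries where they do the work, as an engineer would, in place of code of your own. Each camera call takes 0.05 s, during which the arm holds its last target. There are 200 camera calls.

TASK

Pack up the test station: slide the dock's orange transport lock fully open, lay each glucose meter that is there screen up and lengthwise on its own narrow blue sloped rest (either end up, centred, down by the lip and let go), and only when all of them lie there slide the lock fully home again so that its tongues hold them. Stand every lancet tub upright in the crate, one to a cell, at any time. Leave the sanitiser, the highlighter and the glove box where they are.

Things in the scene. Friction and masses are not known exactly. Their poses are not given: they have to be found in the camera images.
- dock: White travel dock, base plate 125 (x) x 335 (y) x 12 mm, fixed to the desk. Origin: centre of its underside; its -x side faces the robot, z up. Three narrow blue sloped rests stand on it at dock y = -50, +40 and +130 mm.
- bay1: Blue sloped rest 1 at dock y -50 mm: plate 34 mm wide (y), 6 thick, tilted 20 deg, low end to dock -x; open air at both sides. Origin on its upper face 55 mm above the desk, where the centre of a meter's underside belongs. x up the slope, y across, z out of the face. Plate from x -50 to +40 mm; stop lip 10 mm high at the low end, inner face x = -49 mm.
- bay2: Blue sloped rest 2 at dock y 40 mm: plate 34 mm wide (y), 6 thick, tilted 20 deg, low end to dock -x; open air at both sides. Origin on its upper face 55 mm above the desk, where the centre of a meter's underside belongs. x up the slope, y across, z out of the face. Plate from x -50 to +40 mm; stop lip 10 mm high at the low end, inner face x = -49 mm.
- bay3: Blue sloped rest 3 at dock y 130 mm: plate 34 mm wide (y), 6 thick, tilted 20 deg, low end to dock -x; open air at both sides. Origin on its upper face 55 mm above the desk, where the centre of a meter's underside belongs. x up the slope, y across, z out of the face. Plate from x -50 to +40 mm; stop lip 10 mm high at the low end, inner face x = -49 mm.
- lock (a joint): Orange transport lock: a grip and 3 tongues on one slide. 0 = home, tongues over the rests' upper ends; 0.045 m = fully open, tongues midway beside the rests. Grows as it slides to dock -y; friction 2 N, stays where left. Tongue: 14 mm wide, at bay x 29 to 62 mm, underside 22.5 and top 27.5 mm above the rest's face; the bar behind them tops out 104 mm above the desk.
- lock_grip (a point): Point in the lock's upright orange grip, 80 mm above the desk, 15 mm below its top. The grip is a fin 14 mm thick along dock x and 24 mm long along dock y, standing free from 27 to 95 mm height; grasp it from above with the fingers closing along dock x, or push it. Axes as the dock's. At lock value 0 it is at dock x = 0, y = -105 mm.
- meter1: White glucose meter, 90 (x) x 50 (y) x 18 (z) mm, 80 g, with a dark screen on its top and a blue button. Origin at the centre of its underside, x along its length, z out of the screen. Starts flat on the desk with its screen up. May be absent.
- meter2: White glucose meter, 90 (x) x 50 (y) x 18 (z) mm, 80 g, with a dark screen on its top and a blue button. Origin at the centre of its underside, x along its length, z out of the screen. Starts flat on the desk with its screen up. May be absent.
- meter3: White glucose meter, 90 (x) x 50 (y) x 18 (z) mm, 80 g, with a dark screen on its top and a blue button. Origin at the centre of its underside, x along its length, z out of the screen. Starts flat on the desk with its screen up. May be absent.
- tub1: Lancet tub: squat white round jar, 44 mm diameter, 34 mm tall, straight-sided with a blue lid, 60 g, bottom-heavy. Origin at the centre of its underside, z towards the lid. Starts upright. May be absent.
- tub2: Lancet tub: squat white round jar, 44 mm diameter, 34 mm tall, straight-sided with a blue lid, 60 g, bottom-heavy. Origin at the centre of its underside, z towards the lid. Starts upright. May be absent.
- tub3: Lancet tub: squat white round jar, 44 mm diameter, 34 mm tall, straight-sided with a blue lid, 60 g, bottom-heavy. Origin at the centre of its underside, z towards the lid. Starts upright. May be absent.
- tub4: Lancet tub: squat white round jar, 44 mm diameter, 34 mm tall, straight-sided with a blue lid, 60 g, bottom-heavy. Origin at the centre of its underside, z towards the lid. Starts upright. May be absent.
- crate: Grey open crate fixed to the desk, 132 x 132 x 24 mm, divided into 2 x 2 square cells of 54 mm by walls 8 mm thick; all walls reach 24 mm above the desk, the cell floors 8 mm. Origin at the centre of its underside; cell centres at x = +-31, y = +-31 mm.
- sanitiser: Bystander: sanitiser bottle 56 mm across, 150 mm tall, beyond the work. Origin under its centre.
- highlighter: Bystander: green highlighter 24 x 105 x 16 mm lying on the desk. Origin under its centre.
- glovebox: Bystander: glove box 80 x 180 x 70 mm beyond the dock. Origin under its centre.
There are look-alikes about, which are no part of the job. What is shaped like the tub4 but black is not meant.

How it is judged (in metres and radians):
On the way, in this order (a step that is already met when the one before it is completed fails the run):
1. the transport lock is slid fully open (value of joint lock above 0.041 m), for 0.2 s.
2. every meter lies on a rest of its own, let go, with the lock still open (value of joint lock above 0.038 m and ((x of meter1 in the frame of bay1 between -0.012 and 0.012 m and y of meter1 in the frame of bay1 between -0.011 and 0.011 m and z of meter1 in the frame of bay1 between -0.005 and 0.005 m and angle between the x axis of meter1 and the x axis of bay1, either way round below 0.2 rad and angle between the z axis of meter1 and the z axis of bay1, either way round below 0.12 rad) or (x of meter1 in the frame of bay2 between -0.012 and 0.012 m and y of meter1 in the frame of bay2 between -0.011 and 0.011 m and z of meter1 in the frame of bay2 between -0.005 and 0.005 m and angle between the x axis of meter1 and the x axis of bay2, either way round below 0.2 rad and angle between the z axis of meter1 and the z axis of bay2, either way round below 0.12 rad) or (x of meter1 in the frame of bay3 between -0.012 and 0.012 m and y of meter1 in the frame of bay3 between -0.011 and 0.011 m and z of meter1 in the frame of bay3 between -0.005 and 0.005 m and angle between the x axis of meter1 and the x axis of bay3, either way round below 0.2 rad and angle between the z axis of meter1 and the z axis of bay3, either way round below 0.12 rad)) and ((x of meter2 in the frame of bay1 between -0.012 and 0.012 m and y of meter2 in the frame of bay1 between -0.011 and 0.011 m and z of meter2 in the frame of bay1 between -0.005 and 0.005 m and angle between the x axis of meter2 and the x axis of bay1, either way round below 0.2 rad and angle between the z axis of meter2 and the z axis of bay1, either way round below 0.12 rad) or (x of meter2 in the frame of bay2 between -0.012 and 0.012 m and y of meter2 in the frame of bay2 between -0.011 and 0.011 m and z of meter2 in the frame of bay2 between -0.005 and 0.005 m and angle between the x axis of meter2 and the x axis of bay2, either way round below 0.2 rad and angle between the z axis of meter2 and the z axis of bay2, either way round below 0.12 rad) or (x of meter2 in the frame of bay3 between -0.012 and 0.012 m and y of meter2 in the frame of bay3 between -0.011 and 0.011 m and z of meter2 in the frame of bay3 between -0.005 and 0.005 m and angle between the x axis of meter2 and the x axis of bay3, either way round below 0.2 rad and angle between the z axis of meter2 and the z axis of bay3, either way round below 0.12 rad)) and ((x of meter3 in the frame of bay1 between -0.012 and 0.012 m and y of meter3 in the frame of bay1 between -0.011 and 0.011 m and z of meter3 in the frame of bay1 between -0.005 and 0.005 m and angle between the x axis of meter3 and the x axis of bay1, either way round below 0.2 rad and angle between the z axis of meter3 and the z axis of bay1, either way round below 0.12 rad) or (x of meter3 in the frame of bay2 between -0.012 and 0.012 m and y of meter3 in the frame of bay2 between -0.011 and 0.011 m and z of meter3 in the frame of bay2 between -0.005 and 0.005 m and angle between the x axis of meter3 and the x axis of bay2, either way round below 0.2 rad and angle between the z axis of meter3 and the z axis of bay2, either way round below 0.12 rad) or (x of meter3 in the frame of bay3 between -0.012 and 0.012 m and y of meter3 in the frame of bay3 between -0.011 and 0.011 m and z of meter3 in the frame of bay3 between -0.005 and 0.005 m and angle between the x axis of meter3 and the x axis of bay3, either way round below 0.2 rad and angle between the z axis of meter3 and the z axis of bay3, either way round below 0.12 rad)) and contact force between the fingers and meter1 below 0.3 N and contact force between the fingers and meter2 below 0.3 N and contact force between the fingers and meter3 below 0.3 N), for 0.3 s.
3. the lock is slid fully home over the meters (value of joint lock below 0.004 m), for 0.2 s.
At the end, for the whole second after the job is handed in: Lock home within 4 mm; each meter screen up on a rest: within 12 mm along, 11 mm across and 5 mm of its face, 0.2 rad lengthwise, 0.12 rad flat; each tub upright (0.15 rad) on the floor of its own crate cell; all at rest (value of joint lock below 0.004 m and ((x of meter1 in the frame of bay1 between -0.012 and 0.012 m and y of meter1 in the frame of bay1 between -0.011 and 0.011 m and z of meter1 in the frame of bay1 between -0.005 and 0.005 m and angle between the x axis of meter1 and the x axis of bay1, either way round below 0.2 rad and angle between the z axis of meter1 and the z axis of bay1, either way round below 0.12 rad) or (x of meter1 in the frame of bay2 between -0.012 and 0.012 m and y of meter1 in the frame of bay2 between -0.011 and 0.011 m and z of meter1 in the frame of bay2 between -0.005 and 0.005 m and angle between the x axis of meter1 and the x axis of bay2, either way round below 0.2 rad and angle between the z axis of meter1 and the z axis of bay2, either way round below 0.12 rad) or (x of meter1 in the frame of bay3 between -0.012 and 0.012 m and y of meter1 in the frame of bay3 between -0.011 and 0.011 m and z of meter1 in the frame of bay3 between -0.005 and 0.005 m and angle between the x axis of meter1 and the x axis of bay3, either way round below 0.2 rad and angle between the z axis of meter1 and the z axis of bay3, either way round below 0.12 rad)) and ((x of meter2 in the frame of bay1 between -0.012 and 0.012 m and y of meter2 in the frame of bay1 between -0.011 and 0.011 m and z of meter2 in the frame of bay1 between -0.005 and 0.005 m and angle between the x axis of meter2 and the x axis of bay1, either way round below 0.2 rad and angle between the z axis of meter2 and the z axis of bay1, either way round below 0.12 rad) or (x of meter2 in the frame of bay2 between -0.012 and 0.012 m and y of meter2 in the frame of bay2 between -0.011 and 0.011 m and z of meter2 in the frame of bay2 between -0.005 and 0.005 m and angle between the x axis of meter2 and the x axis of bay2, either way round below 0.2 rad and angle between the z axis of meter2 and the z axis of bay2, either way round below 0.12 rad) or (x of meter2 in the frame of bay3 between -0.012 and 0.012 m and y of meter2 in the frame of bay3 between -0.011 and 0.011 m and z of meter2 in the frame of bay3 between -0.005 and 0.005 m and angle between the x axis of meter2 and the x axis of bay3, either way round below 0.2 rad and angle between the z axis of meter2 and the z axis of bay3, either way round below 0.12 rad)) and ((x of meter3 in the frame of bay1 between -0.012 and 0.012 m and y of meter3 in the frame of bay1 between -0.011 and 0.011 m and z of meter3 in the frame of bay1 between -0.005 and 0.005 m and angle between the x axis of meter3 and the x axis of bay1, either way round below 0.2 rad and angle between the z axis of meter3 and the z axis of bay1, either way round below 0.12 rad) or (x of meter3 in the frame of bay2 between -0.012 and 0.012 m and y of meter3 in the frame of bay2 between -0.011 and 0.011 m and z of meter3 in the frame of bay2 between -0.005 and 0.005 m and angle between the x axis of meter3 and the x axis of bay2, either way round below 0.2 rad and angle between the z axis of meter3 and the z axis of bay2, either way round below 0.12 rad) or (x of meter3 in the frame of bay3 between -0.012 and 0.012 m and y of meter3 in the frame of bay3 between -0.011 and 0.011 m and z of meter3 in the frame of bay3 between -0.005 and 0.005 m and angle between the x axis of meter3 and the x axis of bay3, either way round below 0.2 rad and angle between the z axis of meter3 and the z axis of bay3, either way round below 0.12 rad)) and x of tub1 in the frame of crate between -0.055 and 0.055 m and y of tub1 in the frame of crate between -0.055 and 0.055 m and z of tub1 in the frame of crate between -0.003 and 0.012 m and angle between each of tub1, tub2, tub3, tub4's own z axis and vertical below 0.15 rad and x of tub2 in the frame of crate between -0.055 and 0.055 m and y of tub2 in the frame of crate between -0.055 and 0.055 m and z of tub2 in the frame of crate between -0.003 and 0.012 m and x of tub3 in the frame of crate between -0.055 and 0.055 m and y of tub3 in the frame of crate between -0.055 and 0.055 m and z of tub3 in the frame of crate between -0.003 and 0.012 m and x of tub4 in the frame of crate between -0.055 and 0.055 m and y of tub4 in the frame of crate between -0.055 and 0.055 m and z of tub4 in the frame of crate between -0.003 and 0.012 m and linear speed of each of meter1, meter2, meter3, tub1, tub2, tub3, tub4 below 0.03 m/s); the robot touches nothing.
It fails at once if the sanitiser is moved more than 30 mm (distance of sanitiser from where it was at the start of the episode above 0.03 m).
It fails at once if the highlighter is moved more than 30 mm (distance of highlighter from where it was at the start of the episode above 0.03 m).
It fails at once if the glove box is moved more than 30 mm (distance of glovebox from where it was at the start of the episode above 0.03 m).
Of meter1, meter2, meter3 only 2 to 3 are there at a start; the rules pass over those that are not, and their reading is None.
Of tub1, tub2, tub3, tub4 only 2 to 4 are there at a start; the rules pass over those that are not, and their reading is None.
At some moment in a run one of tub1, tub2, tub3, tub4 may be knocked a few centimetres aside while the robot is not near it.
It also fails if it takes over 210 s, if anything falls off the work surface, if the arm or the gripper's body presses on something with over 40 N, if the wrist force passes 120 N, or if a joint passes its speed limit or range.

## Working session

There is one attempt and no reset: what is moved stays moved. The work goes in short steps, Python scripts to look and compute and a tool call to move; the robot and the scene stay as the last step left them, time stands still between calls to the robot, and variables do not carry over. Pictures are saved under pics/ and viewed, at most 14 in all, crops included, and the job is handed in when it is done.

Besides the shell and the picture viewer there is one more tool, called after ">>>" as name([rows], argument=value, ...), one row to a line, values as JSON. move_arm: Moves the arm, as the interface text tells. Its arguments: {"type":"object","properties":{"plan":{"type":"array","items":{"type":"object","properties":{"tx":{"type":"number"},"ty":{"type":"number"},"tz":{"type":"number"},"wx":{"type":"number"},"wy":{"type":"number"},"wz":{"type":"number"}}}},"gripper":{"type":"number"},"force":{"type":"number"}},"required":["plan"]}

```bash
mkdir -p pics; cat > h.py <<'E'
from workcell import env, grab_frame
import numpy as np, cv2
def shot(n,fn=None):
    f=grab_frame(n); 
    if fn: cv2.imwrite('pics/'+fn,f['color'][:,:,::-1])
    return f
def ray(f,u,v):
    h=f['color'].shape[0]; fl=h/2/np.tan(np.radians(f['vfov'])/2)
    V=np.array(f['view']); d=np.array([(u-f['cx'])/fl,-(v-f['cy'])/fl,-1.])
    R=V[:3,:3]; return -R.T@V[:3,3], R.T@d
def onz(f,u,v,z):
    o,d=ray(f,u,v); return o+d*(z-o[2])/d[2]
def proj(f,p):
    h=f['color'].shape[0]; fl=h/2/np.tan(np.radians(f['vfov'])/2)
    c=np.array(f['view'])@np.append(p,1.); return f['cx']+fl*c[0]/-c[2], f['cy']-fl*c[1]/-c[2]
E
python3 - <<'E'
from h import *
for n in ('scene','top','wrist'):
    f=shot(n,n+'0.png'); print(n,{k:f[k] for k in f if k not in('color','view')},np.round(onz(f,280,210,0)),np.round(ray(f,280,210)[0]))
print(env.state())
E
```

```text
scene {'vfov': 44.656118345270365, 'cx': 280.4488746509344, 'cy': 210.41070300485404} [502. -46.   0.] [1359.  240.  889.]
top {'vfov': 54.824560925533646, 'cx': 284.50636268968583, 'cy': 217.24352144524772} [595.   2.   0.] [ 392.  -18. 1010.]
wrist {'vfov': 63.8444109192037, 'cx': 280.7578925983643, 'cy': 212.66709476875954} [ 146. -554.    0.] [ 240. -526.  385.]
{'time_s': 0.15, 'qpos': array([-7.37968824e+01,  1.83419713e+01,  8.96890829e+01,  1.58338067e-03,
        7.20447319e+01, -1.14536738e+00]), 'qvel': array([-0.08882179, -0.1648733 , -0.16469893, -0.00559927, -0.01126937,
        0.0612831 ]), 'effort': array([ 1.06550654e-04, -4.12774372e+01, -2.32155293e+01,  7.27753434e-02,
        4.34036565e-02, -9.07853223e-05]), 'ee_pos': array([ 171.36452458, -548.47693297,  213.33460081]), 'ee_rot': array([-1.79924259e+02, -3.02021485e-03,  1.73479939e+01]), 'force': array([-0.24989839, -0.10840793, -0.5074616 ]), 'torque': array([-0.00110618,  0.02983965, -0.00742347]), 'gripper_force': 0.0, 'gripper_width': 91.4394428910808}
```

View pics/top0.png

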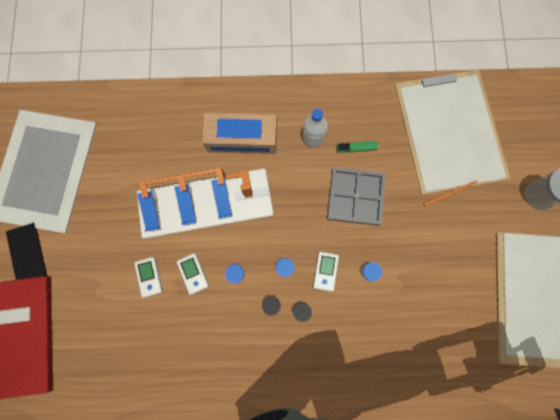

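View pics/scene0.png

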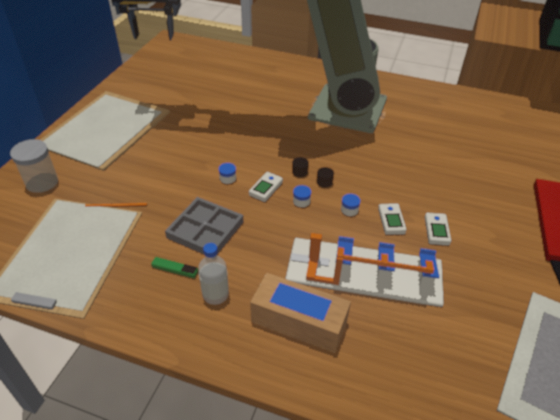

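The top view shows three meters, at (148,277), (192,273) and (326,271). Three blue-lidded tubs are at (235,274), (285,268) and (373,272), with black decoys at (271,305) and (302,311). The crate is at (357,196) and the dock at about (205,204), with the grip near (246,185). The scene view agrees.

```bash
cat > meas.py <<'E'
from h import *
def cmask(f,kind):
    hsv=cv2.cvtColor(f['color'],cv2.COLOR_RGB2HSV)
    R={'blue':((105,120,60),(125,255,255)),'white':((0,0,150),(179,60,255)),'orange':((3,190,120),(14,255,255)),'grey':((90,5,50),(125,75,135))}[kind]
    return cv2.inRange(hsv,*R)
def blobs(f,kind,amin=40,roi=None):
    m=cmask(f,kind)
    if roi: z=np.zeros_like(m); a,b,c,d=roi; z[b:d,a:c]=m[b:d,a:c]; m=z
    cs,_=cv2.findContours(m,cv2.RETR_EXTERNAL,cv2.CHAIN_APPROX_NONE)
    return [c for c in cs if cv2.contourArea(c)>=amin]
def rect(f,c,z):
    p=np.array([onz(f,*q[0],z)[:2] for q in c]).astype(np.float32)
    (cx,cy),(w,h),a=cv2.minAreaRect(p)
    if w<h: w,h,a=h,w,a+90
    return np.round([cx,cy,w,h,(a+90)%180-90],1)
E
python3 - <<'E'
from meas import *
f=shot('top')
for k,z,roi,am in (('white',18,(120,160,400,320),150),('white',12,(120,160,400,250),800),('blue',34,(200,250,400,300),60),('blue',55,(120,160,240,250),100),('grey',24,(320,160,395,235),300),('orange',85,(120,150,280,220),20)):
    for c in blobs(f,k,am,roi): print(k,z,c.reshape(-1,2).mean(0).round(),rect(f,c,z))
s=shot('scene')
for c in blobs(s,'blue',30,(210,150,370,220)): print('s',c.reshape(-1,2).mean(0).round(),rect(s,c,34))
for c in blobs(s,'white',60,(240,160,460,300)): print('s',c.reshape(-1,2).mean(0).round(),rect(s,c,18))
E
cat > crop.py <<'E'
E
python3 - <<'E'
import cv2
i=cv2.imread('pics/top0.png')[155:245,125:285]
cv2.imwrite('pics/c1.png',cv2.resize(i,None,fx=5,fy=5,interpolation=cv2.INTER_CUBIC))
E
```

```text
white 18 [148. 277.] [434.1 327.5  91.3  51.   14.5]
white 18 [192. 274.] [439.5 219.2  91.5  51.9  23.1]
white 18 [326. 271.] [ 438.  -106.6   91.2   51.2  -11.1]
white 18 [200. 204.] [615.1 192.  333.6 125.7 -81. ]
white 12 [200. 204.] [616.5 193.3 335.6 126.5 -81. ]
blue 34 [234. 273.] [437.3 113.2  40.9  38.   88.7]
blue 34 [372. 271.] [ 434.6 -214.3   40.9   37.9   88.7]
blue 34 [284. 267.] [448.9  -5.7  38.4  38.1  88.7]
blue 55 [148. 210.] [590.4 318.8  95.2  32.   15.2]
blue 55 [185. 203.] [604.  230.4  95.   31.6  12.4]
blue 55 [221. 199.] [618.3 142.   93.8  30.   11.5]
s [350. 201.] [444.3 116.2  42.4  40.4  20.6]
s [302. 192.] [457.5  -5.9  47.8  37.4  18.4]
s [227. 169.] [ 441.9 -213.5   44.8   36.3   23.2]
s [403. 285.] [635.1 276.7  76.8  76.5 -81.6]
s [361. 278.] [648.9 188.6  76.8  76.7 -81.4]
s [437. 282.] [602.1 350.1 120.1  31.3  -3.1]
s [406. 259.] [566.2 275.2  55.4  28.4 -80.9]
s [365. 252.] [580.2 183.6  59.   28.6 -80.5]
s [327. 259.] [627.3 108.6  98.7  39.2  10. ]
s [305. 268.] [645.4  79.3 125.7 101.2   9.5]
s [438. 227.] [439.7 328.3  91.3  48.9  14.6]
s [392. 217.] [446.  220.3  89.4  49.4  22.5]
s [265. 185.] [ 443.3 -106.5   91.    49.9  -10.6]
```

View pics/c1.png

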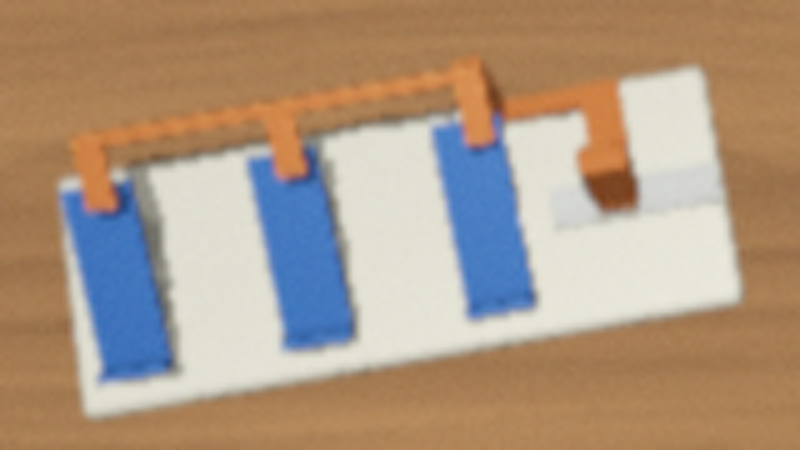

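The crop shows the lock home, with its tongues over the rests' upper ends and the grip at the right. The dock yaw is about 9°. The scene and top views disagree by about 6 mm in x, so I'll refine with the wrist camera from close by.

```bash
cat > go.py <<'E'
import sys
from h import *
from scipy.spatial.transform import Rotation as Ro
def rot(yaw,tilt=0,h=9): return Ro.from_euler('z',h,degrees=True)*Ro.from_euler('y',-tilt,degrees=True)*Ro.from_euler('z',yaw-h,degrees=True)*Ro.from_euler('x',180,degrees=True)
def go(p0,R0,p1,R1,n=None):
    D=np.array(p1)-p0; w=(R0.inv()*R1).as_rotvec()
    if n is None: n=int(np.ceil(max(np.linalg.norm(D)/39,np.linalg.norm(w)/.12,1)))
    M=sum((R0*Ro.from_rotvec(w*i/n)).as_matrix() for i in range(n))
    s=np.linalg.solve(M,D)/10
    print(f"n={n} t=({s[0]:.3f} {s[1]:.3f} {s[2]:.3f}) w=({w[0]/n:.4f} {w[1]/n:.4f} {w[2]/n:.4f})")
def chain(*wps,h=9):
    """wps: (x,y,z,yaw,tilt[,n])"""
    s=env.state(); p=np.array(s['ee_pos']); R=Ro.from_euler('xyz',s['ee_rot'],degrees=True)
    print('at',p.round(1),np.round(s['ee_rot'],1),'w',round(s['gripper_width'],1),'t',round(s['time_s'],1))
    for q in wps:
        R1=rot(q[3],q[4],h); go(p,R,q[:3],R1,q[5] if len(q)>5 else None); p=np.array(q[:3],float);R=R1
if __name__=='__main__': chain(*eval(sys.argv[1]))
E
python3 go.py "[(633,90,250,99,0)]"
python3 - <<'E'
from h import *
f=shot('top')
for n,u,v,z in (('san',317,116,150),('cratec',357,196,24),('cr1',333,169,24),('cr2',384,171,24),('hl1',339,148,8),('hl2',377,146,8),('grip',245.6,187,95)): print(n,onz(f,u,v,z).round())
E
```

```text
at [ 171.4 -548.6  213.6] [-180.    -0.    17.3] w 90.9 t 0.2
n=21 t=(4.086 0.149 -0.173) w=(-0.0000 -0.0000 -0.0679)
san [780. -89. 150.]
cratec [ 621. -191.   24.]
cr1 [ 693. -135.   24.]
cr2 [ 684. -263.   24.]
hl1 [ 754. -155.    8.]
hl2 [ 757. -253.    8.]
grip [633.  79.  95.]
```

>>> move_arm([
  {"tx": 4.08, "ty": 0.15, "tz": -0.17, "wz": -0.068},
  {"tx": 4.08, "ty": 0.15, "tz": -0.17, "wz": -0.068},
  {"tx": 4.08, "ty": 0.15, "tz": -0.17, "wz": -0.068},
  {"tx": 4.08, "ty": 0.15, "tz": -0.17, "wz": -0.068},
  {"tx": 4.08, "ty": 0.15, "tz": -0.17, "wz": -0.068},
  {"tx": 4.08, "ty": 0.15, "tz": -0.17, "wz": -0.068},
  {"tx": 4.08, "ty": 0.15, "tz": -0.17, "wz": -0.068},
  {"tx": 4.08, "ty": 0.15, "tz": -0.17, "wz": -0.068},
  {"tx": 4.08, "ty": 0.15, "tz": -0.17, "wz": -0.068},
  {"tx": 4.08, "ty": 0.15, "tz": -0.17, "wz": -0.068},
  {"tx": 4.08, "ty": 0.15, "tz": -0.17, "wz": -0.068},
  {"tx": 4.08, "ty": 0.15, "tz": -0.17, "wz": -0.068},
])

```text
schema error: expected keys tx, ty, tz, wx, wy, wz
```

>>> move_arm([
  {"tx": 4.08, "ty": 0.15, "tz": -0.17, "wz": -0.068},
  {"tx": 4.08, "ty": 0.15, "tz": -0.17, "wz": -0.068},
  {"tx": 4.08, "ty": 0.15, "tz": -0.17, "wz": -0.068},
  {"tx": 4.08, "ty": 0.15, "tz": -0.17, "wz": -0.068},
  {"tx": 4.08, "ty": 0.15, "tz": -0.17, "wz": -0.068},
  {"tx": 4.08, "ty": 0.15, "tz": -0.17, "wz": -0.068},
  {"tx": 4.08, "ty": 0.15, "tz": -0.17, "wz": -0.068},
  {"tx": 4.08, "ty": 0.15, "tz": -0.17, "wz": -0.068},
  {"tx": 4.08, "ty": 0.15, "tz": -0.17, "wz": -0.068},
  {},
  {},
])

```text
schema error: expected keys tx, ty, tz, wx, wy, wz
```

```bash
python3 - <<'E'
from h import *
f=shot('wrist','w1.png'); s=env.state(); print(s['ee_pos'].round(1),s['ee_rot'].round(1),ray(f,280,210)[0].round())
for k,p in dict(c1=(-62.5,-167.5,12),c2=(62.5,-167.5,12),c3=(62.5,167.5,12),gt=(0,-105,95)).items():
    a=np.radians(9);w=[616.5+p[0]*np.cos(a)-p[1]*np.sin(a),193.3+p[0]*np.sin(a)+p[1]*np.cos(a),p[2]];print(k,np.round(w),np.round(proj(f,w)))
E
```

```text
[ 171.4 -548.8  213.8] [-180.    -0.    17.3] [ 240. -526.  385.]
c1 [581.  18.  12.] [-314. -596.]
c2 [704.  38.  12.] [-376. -918.]
c3 [652. 369.  12.] [ -996. -1071.]
gt [633.  90.  95.] [ -867. -1288.]
```

View pics/w1.png

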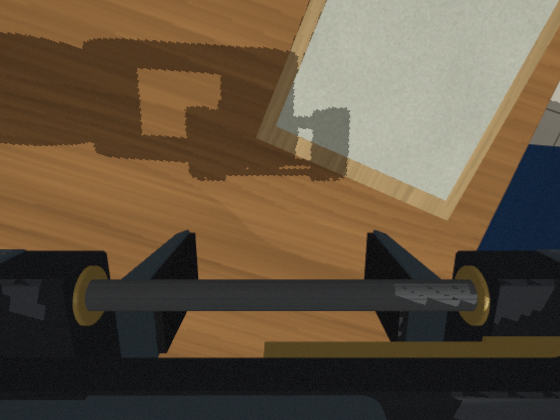

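The call was refused because every key is required, so the arm has not moved. The wrist view shows only desk and clipboard, and the area ahead of the tool is visible above row 230.

>>> move_arm([
  {"tx": 4.08, "ty": 0.15, "tz": -0.17, "wx": 0, "wy": 0, "wz": -0.068},
  {"tx": 4.08, "ty": 0.15, "tz": -0.17, "wx": 0, "wy": 0, "wz": -0.068},
  {"tx": 4.08, "ty": 0.15, "tz": -0.17, "wx": 0, "wy": 0, "wz": -0.068},
  {"tx": 4.08, "ty": 0.15, "tz": -0.17, "wx": 0, "wy": 0, "wz": -0.068},
  {"tx": 4.08, "ty": 0.15, "tz": -0.17, "wx": 0, "wy": 0, "wz": -0.068},
  {"tx": 4.08, "ty": 0.15, "tz": -0.17, "wx": 0, "wy": 0, "wz": -0.068},
  {"tx": 4.08, "ty": 0.15, "tz": -0.17, "wx": 0, "wy": 0, "wz": -0.068},
  {"tx": 4.08, "ty": 0.15, "tz": -0.17, "wx": 0, "wy": 0, "wz": -0.068},
  {"tx": 4.08, "ty": 0.15, "tz": -0.17, "wx": 0, "wy": 0, "wz": -0.068},
  {"tx": 4.08, "ty": 0.15, "tz": -0.17, "wx": 0, "wy": 0, "wz": -0.068},
  {"tx": 4.08, "ty": 0.15, "tz": -0.17, "wx": 0, "wy": 0, "wz": -0.068},
  {"tx": 4.08, "ty": 0.15, "tz": -0.17, "wx": 0, "wy": 0, "wz": -0.068},
])

```text
time_s: 1.35
ee_pos: [555.0, -262.7, 234.2]
ee_rot: [180.0, 0.0, 64.3]
force: [0.1, -0.5, 0.3]
gripper_width: 91.3
gripper_force: 0.0
```

>>> move_arm([
  {"tx": 4.08, "ty": 0.15, "tz": -0.17, "wx": 0, "wy": 0, "wz": -0.068},
  {"tx": 4.08, "ty": 0.15, "tz": -0.17, "wx": 0, "wy": 0, "wz": -0.068},
  {"tx": 4.08, "ty": 0.15, "tz": -0.17, "wx": 0, "wy": 0, "wz": -0.068},
  {"tx": 4.08, "ty": 0.15, "tz": -0.17, "wx": 0, "wy": 0, "wz": -0.068},
  {"tx": 4.08, "ty": 0.15, "tz": -0.17, "wx": 0, "wy": 0, "wz": -0.068},
  {"tx": 0, "ty": 0, "tz": 0, "wx": 0, "wy": 0, "wz": -0.068},
  {"tx": 0, "ty": 0, "tz": 0, "wx": 0, "wy": 0, "wz": -0.068},
  {"tx": 0, "ty": 0, "tz": 0, "wx": 0, "wy": 0, "wz": -0.068},
  {"tx": 0, "ty": 0, "tz": 0, "wx": 0, "wy": 0, "wz": -0.068},
  {"tx": 0, "ty": 0, "tz": 0, "wx": 0, "wy": 0, "wz": 0},
  {"tx": 0, "ty": 0, "tz": 0, "wx": 0, "wy": 0, "wz": 0},
  {"tx": 0, "ty": 0, "tz": 0, "wx": 0, "wy": 0, "wz": 0},
])

```text
time_s: 2.35
ee_pos: [623.9, -73.6, 242.8]
ee_rot: [-180.0, 0.0, 99.1]
force: [0.1, 0.9, 0.4]
gripper_width: 91.5
gripper_force: 0.0
```

```bash
python3 - <<'E'
from h import *
f=shot('wrist','w2.png'); s=env.state(); print(s['ee_pos'].round(1),s['ee_rot'].round(1),ray(f,280,210)[0].round())
for k,p in dict(c1=(-62.5,-167.5,12),c2=(62.5,-167.5,12),c3=(62.5,167.5,12),gt=(0,-105,95)).items():
    a=np.radians(9);w=[616.5+p[0]*np.cos(a)-p[1]*np.sin(a),193.3+p[0]*np.sin(a)+p[1]*np.cos(a),p[2]];print(k,np.round(w),np.round(proj(f,w)))
E
```

```text
[623.9 -73.7 242.8] [-180.     0.    99.1] [613.  -1. 414.]
c1 [581.  18.  12.] [256. 102.]
c2 [704.  38.  12.] [366. 102.]
c3 [652. 369.  12.] [ 391. -297.]
gt [633.  90.  95.] [321.  19.]
```

View pics/w2.png

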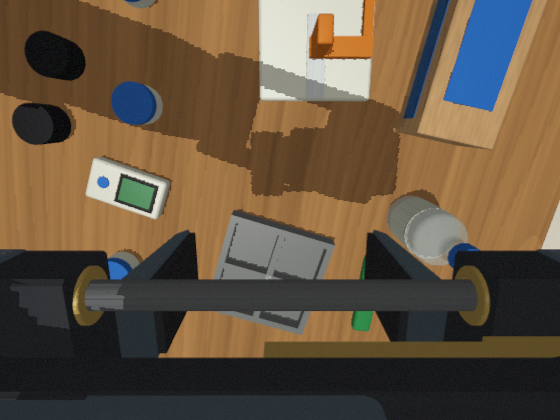

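The wrist view shows the dock's near corners at (260,99) and (370,99), the grip at (325,15), meter 3 at (128,188), a tub at (137,103) and the crate at (275,270). The dock is about 4 px from where the top view predicted, so I'll take wrist values and derive a correction.

```bash
python3 - <<'E'
from meas import *
f=shot('wrist')
for c in blobs(f,'white',600,(70,140,190,235)): print('meter3',rect(f,c,18))
for k in ((260,99),(370,99)): print('dockc',onz(f,*k,12).round(1))
for c in blobs(f,'blue',300,(100,70,170,130)): print('tub',rect(f,c,34), c.reshape(-1,2).min(0),c.reshape(-1,2).max(0))
for c in blobs(f,'orange',300,(250,0,400,80)): print('or',c.reshape(-1,2).min(0),c.reshape(-1,2).max(0))
for k in ((235,212),(333,241),(302,331)): print('crate',onz(f,*k,24).round(1))
E
python3 go.py "[(636,30,190,99,0)]"
```

```text
meter3 [ 441.4 -104.6   88.6   48.7  -11. ]
dockc [585.   21.7  12. ]
dockc [708.1  41.5  12. ]
tub [452.4  -4.9  47.   43.2   3.7] [111  81] [155 123]
crate [ 574.7 -110.8   24. ]
crate [ 697.7 -128.2   24. ]
crate [ 682.1 -257.9   24. ]
at [623.9 -73.7 242.8] [180.    0.   99.1] w 91.6 t 2.5
n=3 t=(3.349 0.944 1.761) w=(0.0000 0.0000 0.0006)
```

>>> move_arm([
  {"tx": 3.3, "ty": 0.9, "tz": 1.7, "wx": 0, "wy": 0, "wz": 0},
  {"tx": 3.3, "ty": 0.9, "tz": 1.7, "wx": 0, "wy": 0, "wz": 0},
  {"tx": 3.3, "ty": 0.9, "tz": 1.7, "wx": 0, "wy": 0, "wz": 0},
  {"tx": 0, "ty": 0, "tz": 0, "wx": 0, "wy": 0, "wz": 0},
  {"tx": 0, "ty": 0, "tz": 0, "wx": 0, "wy": 0, "wz": 0},
])

```text
time_s: 2.87
ee_pos: [634.2, 29.9, 190.6]
ee_rot: [-179.8, -0.0, 99.3]
force: [-0.1, 0.2, 0.4]
gripper_width: 90.9
gripper_force: 0.0
```

```bash
python3 - <<'E'
from h import *
f=shot('wrist','w3.png'); s=env.state(); print(s['ee_pos'].round(1))
def dk(x,y,z,c=(620.7,197)):
    a=np.radians(9);return [c[0]+x*np.cos(a)-y*np.sin(a),c[1]+x*np.sin(a)+y*np.cos(a),z]
im=f['color'][:,:,::-1].copy()
for x in(-7,7):
  for y in(-117,-93):
    u,v=proj(f,dk(x,y,95)); cv2.circle(im,(int(round(u)),int(round(v))),2,(0,255,0),-1); print(u,v)
for y in (-50,40): u,v=proj(f,dk(-47,y,37.8)); print(u,v)
cv2.imwrite('pics/w3a.png',im)
E
```

```text
[634.8  28.7 191.7]
288.5048408440546 154.371778372698
288.86874000459983 122.64249636774382
306.38847025393255 154.4797175703718
307.1771096145731 122.7509821504674
243.50450031320648 72.93133903453253
241.06455798508856 -43.616797574763126
```

View pics/w3a.png

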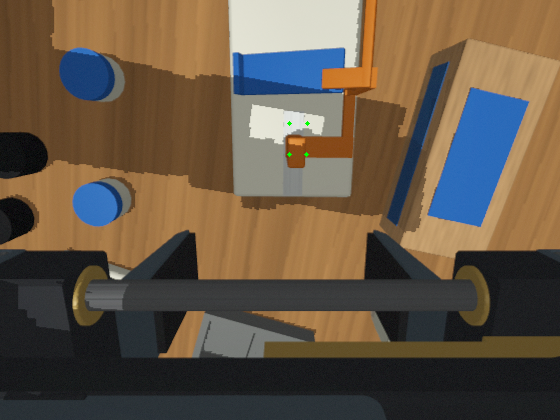

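The projected grip outline (green dots) lies about 13 px above the real grip, at (287–306, 135–168). So the lock seems to start slightly open, and I'll measure the grip directly.

```bash
python3 - <<'E'
from h import *
f=shot('wrist')
print('grip',onz(f,296.5,151,95).round(1))
for k in ((233,193),(352,196)): print(onz(f,*k,12).round(1))
print('bay1 lip top corners', onz(f,233,95,38+9).round(1), onz(f,236,53,38+9).round(1))
E
python3 go.py "[(637.5,82,150,99,0),(637.5,82,68,99,0)]"
```

```text
grip [638.7  82.6  95. ]
[584.6  22.7  12. ]
[709.8  39.8  12. ]
bay1 lip top corners [577.4 118.5  47. ] [575.7 152.9  47. ]
at [635.1  28.  192.3] [180.    0.   99.2] w 91.2 t 3.0
n=2 t=(2.649 0.547 2.112) w=(0.0003 0.0004 0.0014)
n=3 t=(0.000 -0.000 2.733) w=(0.0000 0.0000 0.0000)
```

>>> move_arm([
  {"tx": 2.6, "ty": 0.55, "tz": 2.1, "wx": 0, "wy": 0, "wz": 0},
  {"tx": 2.6, "ty": 0.55, "tz": 2.1, "wx": 0, "wy": 0, "wz": 0},
  {"tx": 0, "ty": 0, "tz": 0, "wx": 0, "wy": 0, "wz": 0},
  {"tx": 0, "ty": 0, "tz": 0, "wx": 0, "wy": 0, "wz": 0},
  {"tx": 0, "ty": 0, "tz": 0, "wx": 0, "wy": 0, "wz": 0},
  {"tx": 0, "ty": 0, "tz": 0, "wx": 0, "wy": 0, "wz": 0},
], gripper=5)

```text
time_s: 3.47
ee_pos: [638.3, 80.2, 151.4]
ee_rot: [179.8, 0.0, 99.1]
force: [0.6, -0.2, -0.0]
gripper_width: 53.9
gripper_force: 0.0
```

>>> move_arm([
  {"tx": 0, "ty": 0, "tz": 2.0, "wx": 0, "wy": 0, "wz": 0},
  {"tx": 0, "ty": 0, "tz": 2.0, "wx": 0, "wy": 0, "wz": 0},
  {"tx": 0, "ty": 0, "tz": 2.0, "wx": 0, "wy": 0, "wz": 0},
  {"tx": 0, "ty": 0, "tz": 2.0, "wx": 0, "wy": 0, "wz": 0},
  {"tx": 0, "ty": 0, "tz": 0, "wx": 0, "wy": 0, "wz": 0},
  {"tx": 0, "ty": 0, "tz": 0, "wx": 0, "wy": 0, "wz": 0},
])

```text
time_s: 3.97
ee_pos: [637.4, 80.6, 70.1]
ee_rot: [-180.0, 0.0, 99.1]
force: [-0.5, -0.8, 1.3]
gripper_width: 49.7
gripper_force: 0.0
```

>>> move_arm([
  {"tx": 0, "ty": 0, "tz": 0, "wx": 0, "wy": 0, "wz": 0},
  {"tx": 0, "ty": 0, "tz": 0, "wx": 0, "wy": 0, "wz": 0},
  {"tx": 0, "ty": 0, "tz": 0, "wx": 0, "wy": 0, "wz": 0},
  {"tx": 0, "ty": 0, "tz": 0, "wx": 0, "wy": 0, "wz": 0},
  {"tx": 0, "ty": 0, "tz": 0, "wx": 0, "wy": 0, "wz": 0},
  {"tx": 0, "ty": 0, "tz": 0, "wx": 0, "wy": 0, "wz": 0},
  {"tx": 0, "ty": 0, "tz": 0, "wx": 0, "wy": 0, "wz": 0},
  {"tx": 0, "ty": 0, "tz": 0, "wx": 0, "wy": 0, "wz": 0},
], gripper=0.8, force=10)

```text
time_s: 4.63
ee_pos: [637.7, 81.6, 70.3]
ee_rot: [180.0, 0.0, 99.2]
force: [0.0, -0.2, 2.1]
gripper_width: 14.1
gripper_force: 10.0
```

>>> move_arm([
  {"tx": -0.5, "ty": 0, "tz": 0, "wx": 0, "wy": 0, "wz": 0},
  {"tx": -0.5, "ty": 0, "tz": 0, "wx": 0, "wy": 0, "wz": 0},
  {"tx": -0.5, "ty": 0, "tz": 0, "wx": 0, "wy": 0, "wz": 0},
  {"tx": -0.5, "ty": 0, "tz": 0, "wx": 0, "wy": 0, "wz": 0},
  {"tx": -0.5, "ty": 0, "tz": 0, "wx": 0, "wy": 0, "wz": 0},
  {"tx": -0.5, "ty": 0, "tz": 0, "wx": 0, "wy": 0, "wz": 0},
  {"tx": -0.5, "ty": 0, "tz": 0, "wx": 0, "wy": 0, "wz": 0},
  {"tx": 0, "ty": 0, "tz": 0, "wx": 0, "wy": 0, "wz": 0},
  {"tx": 0, "ty": 0, "tz": 0, "wx": 0, "wy": 0, "wz": 0},
  {"tx": 0, "ty": 0, "tz": 0, "wx": 0, "wy": 0, "wz": 0},
])

```text
time_s: 5.47
ee_pos: [643.2, 46.1, 70.2]
ee_rot: [180.0, 0.0, 99.1]
force: [-0.9, 0.8, 5.1]
gripper_width: 14.0
gripper_force: 10.0
```

>>> move_arm([
  {"tx": -0.3, "ty": 0, "tz": 0, "wx": 0, "wy": 0, "wz": 0},
  {"tx": -0.3, "ty": 0, "tz": 0, "wx": 0, "wy": 0, "wz": 0},
  {"tx": 0, "ty": 0, "tz": 0, "wx": 0, "wy": 0, "wz": 0},
  {"tx": 0, "ty": 0, "tz": 0, "wx": 0, "wy": 0, "wz": 0},
  {"tx": 0, "ty": 0, "tz": 0, "wx": 0, "wy": 0, "wz": 0},
  {"tx": 0, "ty": 0, "tz": 0, "wx": 0, "wy": 0, "wz": 0},
])

```text
time_s: 5.97
ee_pos: [643.5, 44.2, 69.9]
ee_rot: [180.0, -0.3, 99.1]
force: [-1.2, 11.4, 4.6]
gripper_width: 14.1
gripper_force: 10.0
```

>>> move_arm([
  {"tx": 0, "ty": 0, "tz": 0, "wx": 0, "wy": 0, "wz": 0},
  {"tx": 0, "ty": 0, "tz": 0, "wx": 0, "wy": 0, "wz": 0},
  {"tx": 0, "ty": 0, "tz": 0, "wx": 0, "wy": 0, "wz": 0},
  {"tx": 0, "ty": 0, "tz": 0, "wx": 0, "wy": 0, "wz": 0},
  {"tx": 0, "ty": 0, "tz": -3, "wx": 0, "wy": 0, "wz": 0},
  {"tx": 0, "ty": 0, "tz": -4, "wx": 0, "wy": 0, "wz": 0},
  {"tx": 0, "ty": 0, "tz": -4, "wx": 0, "wy": 0, "wz": 0},
  {"tx": 3, "ty": 0.5, "tz": -2, "wx": 0, "wy": 0, "wz": 0},
  {"tx": 3, "ty": 0.5, "tz": -2, "wx": 0, "wy": 0, "wz": 0},
  {"tx": 0, "ty": 0, "tz": 0, "wx": 0, "wy": 0, "wz": 0},
  {"tx": 0, "ty": 0, "tz": 0, "wx": 0, "wy": 0, "wz": 0},
  {"tx": 0, "ty": 0, "tz": 0, "wx": 0, "wy": 0, "wz": 0},
], gripper=6)

```text
time_s: 6.97
ee_pos: [643.7, 101.1, 218.8]
ee_rot: [-179.9, 0.1, 99.2]
force: [-0.4, -0.1, -0.7]
gripper_width: 60.1
gripper_force: 0.0
```

```bash
python3 - <<'E'
from h import *
f=shot('wrist'); s=env.state(); print(s['ee_pos'].round(1))
def dk(x,y,z,c=(620,193.3)):
    a=np.radians(9);return [c[0]+x*np.cos(a)-y*np.sin(a),c[1]+x*np.sin(a)+y*np.cos(a),z]
im=f['color'][:,:,::-1].copy()
c,sn=np.cos(np.radians(20)),np.sin(np.radians(20))
P=[dk(bx*c,y+w,55+bx*sn) for y in(-50,40) for bx in(-49,40) for w in(-17,17)]+[dk(x,-167.5,12) for x in(-62.5,62.5)]+[dk(x,-150+y,95) for x in(-7,7) for y in(-12,12)]
for p in P:
    u,v=proj(f,p); cv2.circle(im,(int(round(u)),int(round(v))),2,(0,255,0),-1)
cv2.imwrite('pics/w4.png',im[:260])
E
```

```text
[643.5 100.7 218.3]
```

View pics/w4.png

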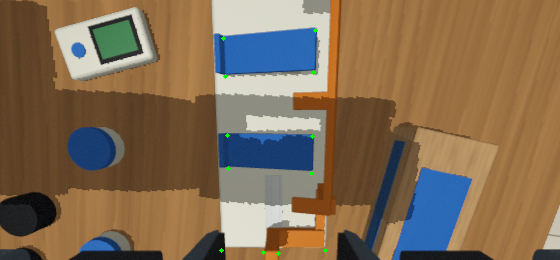

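The lock is fully open: the tongues, at rows 206 and 101, lie midway beside the rests at rows 152 and 50. The plates sit about 2.5 px above the drawn points, which puts the dock centre near (620.3, 195.5). Meter 2 is at (106,43).

```bash
python3 - <<'E'
from meas import *
f=shot('wrist')
for c in blobs(f,'white',600,(40,0,170,90)): print('m2',rect(f,c,18))
for c in blobs(f,'blue',300,(50,110,140,180)): print('tub',rect(f,c,34))
E
python3 go.py "[(442.5,221,120,203,0,18),(442.5,221,3,203,0)]"
```

```text
m2 [443.2 221.5  88.4  48.9  22.8]
tub [441.2 117.1  49.3  43.    9.2]
at [643.5 100.6 218.1] [-179.8    0.    99.1] w 59.8 t 7.1
n=18 t=(1.497 -0.023 0.545) w=(-0.0002 -0.0001 -0.1007)
n=3 t=(-0.000 -0.000 3.900) w=(0.0000 0.0000 0.0000)
```

>>> move_arm([
  {"tx": 1.5, "ty": 0, "tz": 0.3, "wx": 0, "wy": 0, "wz": -0.1},
  {"tx": 1.5, "ty": 0, "tz": 0.3, "wx": 0, "wy": 0, "wz": -0.1},
  {"tx": 1.5, "ty": 0, "tz": 0.3, "wx": 0, "wy": 0, "wz": -0.1},
  {"tx": 1.5, "ty": 0, "tz": 0.3, "wx": 0, "wy": 0, "wz": -0.1},
  {"tx": 1.5, "ty": 0, "tz": 0.3, "wx": 0, "wy": 0, "wz": -0.1},
  {"tx": 1.5, "ty": 0, "tz": 0.3, "wx": 0, "wy": 0, "wz": -0.1},
  {"tx": 1.5, "ty": 0, "tz": 0.5, "wx": 0, "wy": 0, "wz": -0.1},
  {"tx": 1.5, "ty": 0, "tz": 0.5, "wx": 0, "wy": 0, "wz": -0.1},
  {"tx": 1.5, "ty": 0, "tz": 0.5, "wx": 0, "wy": 0, "wz": -0.1},
  {"tx": 1.5, "ty": 0, "tz": 0.5, "wx": 0, "wy": 0, "wz": -0.1},
  {"tx": 1.5, "ty": 0, "tz": 0.5, "wx": 0, "wy": 0, "wz": -0.1},
  {"tx": 1.5, "ty": 0, "tz": 0.5, "wx": 0, "wy": 0, "wz": -0.1},
], gripper=8)

```text
time_s: 8.07
ee_pos: [532.9, 229.6, 170.3]
ee_rot: [-179.9, -0.1, 168.1]
force: [0.3, 0.2, -0.3]
gripper_width: 79.9
gripper_force: 0.0
```

>>> move_arm([
  {"tx": 1.5, "ty": 0, "tz": 0.5, "wx": 0, "wy": 0, "wz": -0.1},
  {"tx": 1.5, "ty": 0, "tz": 0.5, "wx": 0, "wy": 0, "wz": -0.1},
  {"tx": 1.5, "ty": 0, "tz": 0.5, "wx": 0, "wy": 0, "wz": -0.1},
  {"tx": 1.5, "ty": 0, "tz": 0.5, "wx": 0, "wy": 0, "wz": -0.1},
  {"tx": 1.5, "ty": 0, "tz": 0.5, "wx": 0, "wy": 0, "wz": -0.1},
  {"tx": 1.5, "ty": 0, "tz": 0.5, "wx": 0, "wy": 0, "wz": -0.1},
  {"tx": 0, "ty": 0, "tz": 0, "wx": 0, "wy": 0, "wz": 0},
  {"tx": 0, "ty": 0, "tz": 0, "wx": 0, "wy": 0, "wz": 0},
  {"tx": 0, "ty": 0, "tz": 0, "wx": 0, "wy": 0, "wz": 0},
])

```text
time_s: 8.82
ee_pos: [446.2, 226.8, 141.9]
ee_rot: [-180.0, 0.1, -157.9]
force: [0.4, 0.1, -0.4]
gripper_width: 79.8
gripper_force: 0.0
```

```bash
python3 go.py "[(443,221.5,60,203,0,4),(443,221.5,3,203,0,3)]"
```

```text
at [446.2 226.8 141.9] [-1.800e+02  1.000e-01 -1.579e+02] w 79.8 t 8.8
n=4 t=(0.127 -0.091 2.047) w=(-0.0001 0.0002 -0.0038)
n=3 t=(-0.000 -0.000 1.900) w=(0.0000 0.0000 0.0000)
```

>>> move_arm([
  {"tx": 0.13, "ty": -0.09, "tz": 2.04, "wx": 0, "wy": 0, "wz": -0.004},
  {"tx": 0.13, "ty": -0.09, "tz": 2.04, "wx": 0, "wy": 0, "wz": -0.004},
  {"tx": 0.13, "ty": -0.09, "tz": 2.04, "wx": 0, "wy": 0, "wz": -0.004},
  {"tx": 0.13, "ty": -0.09, "tz": 2.04, "wx": 0, "wy": 0, "wz": -0.004},
  {"tx": 0, "ty": 0, "tz": 1.9, "wx": 0, "wy": 0, "wz": 0},
  {"tx": 0, "ty": 0, "tz": 1.9, "wx": 0, "wy": 0, "wz": 0},
  {"tx": 0, "ty": 0, "tz": 1.9, "wx": 0, "wy": 0, "wz": 0},
  {"tx": 0, "ty": 0, "tz": 0, "wx": 0, "wy": 0, "wz": 0},
  {"tx": 0, "ty": 0, "tz": 0, "wx": 0, "wy": 0, "wz": 0},
  {"tx": 0, "ty": 0, "tz": 0, "wx": 0, "wy": 0, "wz": 0},
])

```text
time_s: 9.65
ee_pos: [442.8, 221.8, 3.2]
ee_rot: [-180.0, 0.0, -156.9]
force: [0.5, 0.4, 0.3]
gripper_width: 80.0
gripper_force: 0.0
```

>>> move_arm([
  {"tx": 0, "ty": 0, "tz": 0, "wx": 0, "wy": 0, "wz": 0},
  {"tx": 0, "ty": 0, "tz": 0, "wx": 0, "wy": 0, "wz": 0},
  {"tx": 0, "ty": 0, "tz": 0, "wx": 0, "wy": 0, "wz": 0},
  {"tx": 0, "ty": 0, "tz": 0, "wx": 0, "wy": 0, "wz": 0},
  {"tx": 0, "ty": 0, "tz": 0, "wx": 0, "wy": 0, "wz": 0},
  {"tx": 0, "ty": 0, "tz": 0, "wx": 0, "wy": 0, "wz": 0},
  {"tx": 0, "ty": 0, "tz": 0, "wx": 0, "wy": 0, "wz": 0},
  {"tx": 0, "ty": 0, "tz": 0, "wx": 0, "wy": 0, "wz": 0},
], gripper=4.4, force=15)

```text
time_s: 10.32
ee_pos: [441.9, 221.6, 3.5]
ee_rot: [-180.0, 0.0, -156.8]
force: [-0.2, -0.7, 2.0]
gripper_width: 50.0
gripper_force: 15.0
```

```bash
cat >> go.py <<'E'
def bay(k,x,h,C=(620.3,195.5)):
    "world point: bay k, along x, height h above its face"
    y={1:-50,2:40,3:130}[k]; c,s=np.cos(np.radians(20)),np.sin(np.radians(20))
    d=Ro.from_euler('z',9,degrees=True).apply([x*c-h*s,y,0])
    return [C[0]+d[0],C[1]+d[1],55+x*s+h*c]
E
python3 - <<'E'
from go import *
p=bay(2,-3,45); q=bay(2,-3,4.5); print(np.round(p),np.round(q))
chain((443,221.5,130,203,0,4),(*p[:2],150,189,20,8),(*p,189,20,2),(*q,189,20,4))
E
```

```text
[596. 232.  96.] [610. 234.  58.]
at [441.9 221.6   3.5] [-180.     0.  -156.8] w 50.0 t 10.3
n=4 t=(-0.026 -0.014 -3.163) w=(-0.0001 0.0001 0.0010)
n=8 t=(-1.899 -0.433 0.041) w=(0.0053 -0.0434 0.0302)
n=2 t=(0.919 -0.000 2.525) w=(0.0000 0.0000 0.0000)
n=4 t=(-0.000 0.000 1.013) w=(0.0000 0.0000 0.0000)
```

>>> move_arm([
  {"tx": 0, "ty": 0, "tz": -3.16, "wx": 0, "wy": 0, "wz": 0},
  {"tx": 0, "ty": 0, "tz": -3.16, "wx": 0, "wy": 0, "wz": 0},
  {"tx": 0, "ty": 0, "tz": -3.16, "wx": 0, "wy": 0, "wz": 0},
  {"tx": 0, "ty": 0, "tz": -3.16, "wx": 0, "wy": 0, "wz": 0},
  {"tx": -1.9, "ty": -0.433, "tz": 0.04, "wx": 0.005, "wy": -0.0434, "wz": 0.03},
  {"tx": -1.9, "ty": -0.433, "tz": 0.04, "wx": 0.005, "wy": -0.0434, "wz": 0.03},
  {"tx": -1.9, "ty": -0.433, "tz": 0.04, "wx": 0.005, "wy": -0.0434, "wz": 0.03},
  {"tx": -1.9, "ty": -0.433, "tz": 0.04, "wx": 0.005, "wy": -0.0434, "wz": 0.03},
  {"tx": -1.9, "ty": -0.433, "tz": 0.04, "wx": 0.005, "wy": -0.0434, "wz": 0.03},
  {"tx": -1.9, "ty": -0.433, "tz": 0.04, "wx": 0.005, "wy": -0.0434, "wz": 0.03},
  {"tx": -1.9, "ty": -0.433, "tz": 0.04, "wx": 0.005, "wy": -0.0434, "wz": 0.03},
  {"tx": -1.9, "ty": -0.433, "tz": 0.04, "wx": 0.005, "wy": -0.0434, "wz": 0.03},
])

```text
time_s: 11.32
ee_pos: [594.9, 232.8, 149.0]
ee_rot: [179.9, 20.0, -170.8]
force: [-0.7, -0.4, -0.7]
gripper_width: 50.0
gripper_force: 15.0
```

>>> move_arm([
  {"tx": 0, "ty": 0, "tz": 0, "wx": 0, "wy": 0, "wz": 0},
  {"tx": 0, "ty": 0, "tz": 0, "wx": 0, "wy": 0, "wz": 0},
  {"tx": 0, "ty": 0, "tz": 0, "wx": 0, "wy": 0, "wz": 0},
])

```text
time_s: 11.57
ee_pos: [593.5, 232.7, 148.8]
ee_rot: [179.9, 19.8, -170.7]
force: [-0.1, 0.4, -1.3]
gripper_width: 49.9
gripper_force: 15.0
```

```bash
python3 - <<'E'
from go import *
s=env.state(); R=Ro.from_euler('xyz',s['ee_rot'],degrees=True).as_matrix(); print(R.round(2))
p=bay(2,-3,45); q=bay(2,-3,4.5)
chain((*p,189,20,3),(*q,189,20,5))
E
```

```text
[[-0.93 -0.16  0.33]
 [-0.15  0.99  0.06]
 [-0.34  0.   -0.94]]
at [593.5 232.7 148.8] [ 179.9   19.8 -170.7] w 49.9 t 11.6
n=3 t=(0.519 -0.035 1.674) w=(0.0013 -0.0012 0.0018)
n=5 t=(-0.000 0.000 0.810) w=(0.0000 0.0000 0.0000)
```

>>> move_arm([
  {"tx": 0.5, "ty": -0.03, "tz": 1.67, "wx": 0, "wy": 0, "wz": 0},
  {"tx": 0.5, "ty": -0.03, "tz": 1.67, "wx": 0, "wy": 0, "wz": 0},
  {"tx": 0.5, "ty": -0.03, "tz": 1.67, "wx": 0, "wy": 0, "wz": 0},
  {"tx": 0, "ty": 0, "tz": 0.8, "wx": 0, "wy": 0, "wz": 0},
  {"tx": 0, "ty": 0, "tz": 0.8, "wx": 0, "wy": 0, "wz": 0},
  {"tx": 0, "ty": 0, "tz": 0.8, "wx": 0, "wy": 0, "wz": 0},
  {"tx": 0, "ty": 0, "tz": 0.8, "wx": 0, "wy": 0, "wz": 0},
  {"tx": 0, "ty": 0, "tz": 0.8, "wx": 0, "wy": 0, "wz": 0},
  {"tx": 0, "ty": 0, "tz": 0, "wx": 0, "wy": 0, "wz": 0},
  {"tx": 0, "ty": 0, "tz": 0, "wx": 0, "wy": 0, "wz": 0},
  {"tx": 0, "ty": 0, "tz": 0, "wx": 0, "wy": 0, "wz": 0},
])

```text
time_s: 12.48
ee_pos: [611.6, 235.1, 60.2]
ee_rot: [179.9, 20.0, -170.7]
force: [-1.3, 0.3, -0.4]
gripper_width: 50.0
gripper_force: 15.0
```

```bash
python3 - <<'E'
from go import *
chain((*bay(2,-3,4),189,20,1))
f=shot('wrist','w5.png'); print(env.state()['force'])
import cv2
s=shot('scene'); cv2.imwrite('pics/s5.png',cv2.resize(s['color'][180:320,260:460,::-1],None,fx=4,fy=4,interpolation=cv2.INTER_CUBIC))
E
```

```text
at [611.6 235.1  60.2] [ 179.9   20.  -170.7] w 50.0 t 12.5
n=1 t=(0.249 -0.043 0.171) w=(0.0042 0.0001 0.0049)
[ 0.12775933 -0.15889308 -1.32026856]
```

View pics/s5.png

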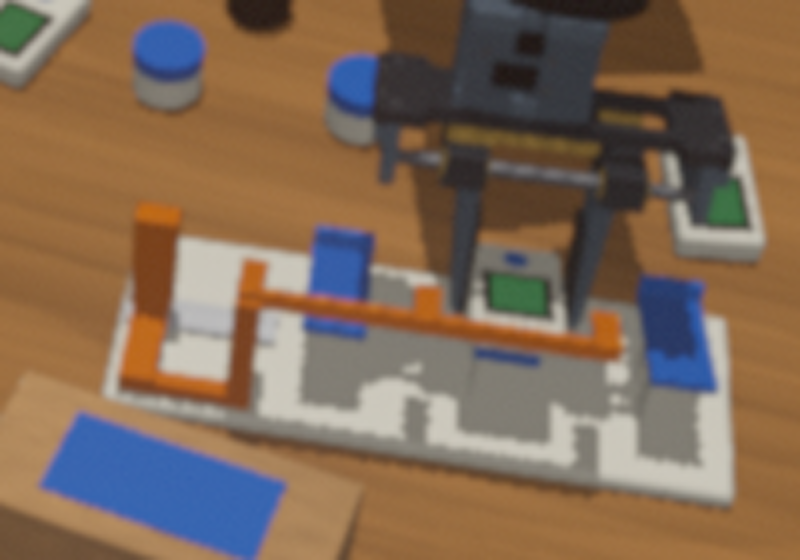

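The meter hovers over rest 2, aligned between the tongues. I'll nudge it toward the lip, down and let go.

>>> move_arm([
  {"tx": 0.2, "ty": -0.04, "tz": 0.15, "wx": 0, "wy": 0, "wz": 0},
  {"tx": 0, "ty": 0, "tz": 0, "wx": 0, "wy": 0, "wz": 0},
  {"tx": 0, "ty": 0, "tz": 0, "wx": 0, "wy": 0, "wz": 0},
  {"tx": 0, "ty": 0, "tz": 0, "wx": 0, "wy": 0, "wz": 0},
])

```text
time_s: 12.92
ee_pos: [610.0, 234.4, 57.9]
ee_rot: [179.9, 20.0, -170.7]
force: [-1.1, -0.4, -1.1]
gripper_width: 49.8
gripper_force: 15.0
```

>>> move_arm([
  {"tx": 0, "ty": 0, "tz": 0, "wx": 0, "wy": 0, "wz": 0},
  {"tx": 0, "ty": 0, "tz": 0, "wx": 0, "wy": 0, "wz": 0},
  {"tx": 0, "ty": 0, "tz": 0, "wx": 0, "wy": 0, "wz": 0},
  {"tx": 0, "ty": 0, "tz": 0, "wx": 0, "wy": 0, "wz": 0},
  {"tx": 0, "ty": 0, "tz": 0, "wx": 0, "wy": 0, "wz": 0},
  {"tx": 0, "ty": 0, "tz": -1.5, "wx": 0, "wy": 0, "wz": 0},
  {"tx": 0, "ty": 0, "tz": -3, "wx": 0, "wy": 0, "wz": 0},
  {"tx": 0, "ty": 0, "tz": -3, "wx": 0, "wy": 0, "wz": 0},
  {"tx": 0, "ty": 0, "tz": -3, "wx": 0, "wy": 0, "wz": 0},
  {"tx": 0, "ty": 0, "tz": 0, "wx": 0, "wy": 0, "wz": 0},
  {"tx": 0, "ty": 0, "tz": 0, "wx": 0, "wy": 0, "wz": 0},
], gripper=6.6)

```text
time_s: 13.83
ee_pos: [575.4, 228.7, 158.7]
ee_rot: [179.8, 20.2, -170.7]
force: [0.5, -0.7, 0.2]
gripper_width: 65.5
gripper_force: 0.0
```

```bash
python3 - <<'E'
from go import *
from meas import *
f=shot('top')
for c in blobs(f,'white',150,(120,240,400,320)): print('top',c.reshape(-1,2).mean(0).round(),rect(f,c,18))
f=shot('wrist','w6.png')
chain((438.5,329.5,120,194.5,0),(438.5,329.5,3,194.5,0))
E
```

```text
top [326. 271.] [ 438.  -106.6   91.1   51.7  -11. ]
at [574.2 228.1 155.6] [ 179.9   19.9 -170.7] w 65.8 t 13.9
n=5 t=(2.370 2.528 0.227) w=(-0.0028 0.0694 -0.0179)
n=3 t=(-0.000 -0.000 3.900) w=(0.0000 0.0000 0.0000)
```

View pics/w6.png

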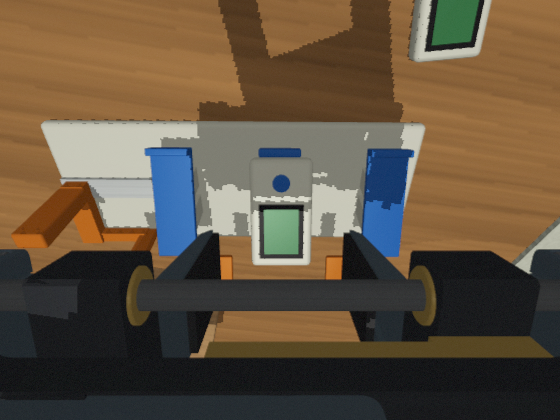

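The meter lies centred on rest 2, its low end at the lip (280,155). Meter 1 is next.

>>> move_arm([
  {"tx": 2.37, "ty": 2.53, "tz": 0.23, "wx": 0, "wy": 0.0694, "wz": -0.018},
  {"tx": 2.37, "ty": 2.53, "tz": 0.23, "wx": 0, "wy": 0.0694, "wz": -0.018},
  {"tx": 2.37, "ty": 2.53, "tz": 0.23, "wx": 0, "wy": 0.0694, "wz": -0.018},
  {"tx": 2.37, "ty": 2.53, "tz": 0.23, "wx": 0, "wy": 0.0694, "wz": -0.018},
  {"tx": 2.37, "ty": 2.53, "tz": 0.23, "wx": 0, "wy": 0.0694, "wz": -0.018},
  {"tx": 0, "ty": 0, "tz": 0, "wx": 0, "wy": 0, "wz": 0},
  {"tx": 0, "ty": 0, "tz": 0, "wx": 0, "wy": 0, "wz": 0},
  {"tx": 0, "ty": 0, "tz": 0, "wx": 0, "wy": 0, "wz": 0},
], gripper=8)

```text
time_s: 14.6
ee_pos: [439.2, 329.3, 118.7]
ee_rot: [-179.2, -0.0, -165.6]
force: [0.4, 0.5, -0.3]
gripper_width: 80.0
gripper_force: 0.0
```

```bash
python3 - <<'E'
from go import *
chain((438.5,329.5,60,194.5,0,3),(438.5,329.5,3,194.5,0,3))
E
```

```text
at [439.2 329.3 118.7] [-179.2   -0.  -165.6] w 80.0 t 14.6
n=3 t=(0.022 0.033 1.955) w=(-0.0049 -0.0001 -0.0005)
n=3 t=(0.000 -0.000 1.900) w=(0.0000 0.0000 0.0000)
```

>>> move_arm([
  {"tx": 0.02, "ty": 0.02, "tz": 1.95, "wx": -0.005, "wy": 0, "wz": 0},
  {"tx": 0.02, "ty": 0.02, "tz": 1.95, "wx": -0.005, "wy": 0, "wz": 0},
  {"tx": 0.02, "ty": 0.02, "tz": 1.95, "wx": -0.004, "wy": 0, "wz": 0},
  {"tx": 0, "ty": 0, "tz": 1.9, "wx": 0, "wy": 0, "wz": 0},
  {"tx": 0, "ty": 0, "tz": 1.9, "wx": 0, "wy": 0, "wz": 0},
  {"tx": 0, "ty": 0, "tz": 1.9, "wx": 0, "wy": 0, "wz": 0},
  {"tx": 0, "ty": 0, "tz": 0, "wx": 0, "wy": 0, "wz": 0},
  {"tx": 0, "ty": 0, "tz": 0, "wx": 0, "wy": 0, "wz": 0},
])

```text
time_s: 15.27
ee_pos: [438.9, 328.7, 4.0]
ee_rot: [-180.0, -0.0, -165.7]
force: [-0.3, 0.4, 0.0]
gripper_width: 79.9
gripper_force: 0.0
```

>>> move_arm([
  {"tx": 0, "ty": 0, "tz": 0, "wx": 0, "wy": 0, "wz": 0},
  {"tx": 0, "ty": 0, "tz": 0, "wx": 0, "wy": 0, "wz": 0},
  {"tx": 0, "ty": 0, "tz": 0, "wx": 0, "wy": 0, "wz": 0},
  {"tx": 0, "ty": 0, "tz": 0, "wx": 0, "wy": 0, "wz": 0},
  {"tx": 0, "ty": 0, "tz": 0, "wx": 0, "wy": 0, "wz": 0},
  {"tx": 0, "ty": 0, "tz": 0, "wx": 0, "wy": 0, "wz": 0},
  {"tx": 0, "ty": 0, "tz": 0, "wx": 0, "wy": 0, "wz": 0},
  {"tx": 0, "ty": 0, "tz": 0, "wx": 0, "wy": 0, "wz": 0},
], gripper=4.4, force=15)

```text
time_s: 15.93
ee_pos: [438.8, 330.0, 5.0]
ee_rot: [180.0, 0.1, -165.6]
force: [-1.1, -2.1, 6.0]
gripper_width: 49.7
gripper_force: 15.0
```

```bash
python3 - <<'E'
from go import *
p=bay(3,-3,45)
chain((438.5,329.5,130,194.5,0,4),(*p[:2],150,189,20,8))
E
```

```text
at [438.8 330.    5. ] [ 1.800e+02  1.000e-01 -1.656e+02] w 49.7 t 15.9
n=4 t=(0.008 -0.008 -3.126) w=(0.0002 0.0004 -0.0004)
n=8 t=(-1.759 -0.481 0.018) w=(0.0021 -0.0436 0.0119)
```

>>> move_arm([
  {"tx": 0, "ty": 0, "tz": -3.12, "wx": 0, "wy": 0, "wz": 0},
  {"tx": 0, "ty": 0, "tz": -3.12, "wx": 0, "wy": 0, "wz": 0},
  {"tx": 0, "ty": 0, "tz": -3.12, "wx": 0, "wy": 0, "wz": 0},
  {"tx": 0, "ty": 0, "tz": -3.12, "wx": 0, "wy": 0, "wz": 0},
  {"tx": -1.76, "ty": -0.48, "tz": 0.02, "wx": 0.002, "wy": -0.0436, "wz": 0.012},
  {"tx": -1.76, "ty": -0.48, "tz": 0.02, "wx": 0.002, "wy": -0.0436, "wz": 0.012},
  {"tx": -1.76, "ty": -0.48, "tz": 0.02, "wx": 0.002, "wy": -0.0436, "wz": 0.012},
  {"tx": -1.76, "ty": -0.48, "tz": 0.02, "wx": 0.002, "wy": -0.0436, "wz": 0.012},
  {"tx": -1.76, "ty": -0.48, "tz": 0.02, "wx": 0.002, "wy": -0.0436, "wz": 0.012},
  {"tx": -1.76, "ty": -0.48, "tz": 0.02, "wx": 0.002, "wy": -0.0436, "wz": 0.012},
  {"tx": -1.76, "ty": -0.48, "tz": 0.02, "wx": 0.002, "wy": -0.0436, "wz": 0.012},
  {"tx": -1.76, "ty": -0.48, "tz": 0.02, "wx": 0.002, "wy": -0.0436, "wz": 0.012},
])

```text
time_s: 16.93
ee_pos: [582.3, 320.7, 148.3]
ee_rot: [179.9, 20.1, -171.2]
force: [-0.3, 0.2, -0.8]
gripper_width: 49.5
gripper_force: 15.0
```

>>> move_arm([
  {"tx": 0, "ty": 0, "tz": 0, "wx": 0, "wy": 0, "wz": 0},
  {"tx": 0, "ty": 0, "tz": 0, "wx": 0, "wy": 0, "wz": 0},
  {"tx": 0, "ty": 0, "tz": 0, "wx": 0, "wy": 0, "wz": 0},
])

```text
time_s: 17.18
ee_pos: [581.1, 320.9, 148.3]
ee_rot: [179.9, 19.9, -171.2]
force: [-0.9, 0.1, -0.7]
gripper_width: 50.0
gripper_force: 15.0
```

```bash
python3 - <<'E'
from go import *
chain((*bay(3,-3,45),189,20,3),(*bay(3,-3,7),189,20,5))
E
```

```text
at [581.1 320.9 148.3] [ 179.9   19.9 -171.2] w 50.0 t 17.2
n=3 t=(0.563 -0.000 1.641) w=(0.0001 -0.0006 -0.0009)
n=5 t=(-0.000 -0.000 0.760) w=(0.0000 0.0000 0.0000)
```

>>> move_arm([
  {"tx": 0.57, "ty": 0, "tz": 1.64, "wx": 0, "wy": 0, "wz": 0},
  {"tx": 0.57, "ty": 0, "tz": 1.64, "wx": 0, "wy": 0, "wz": 0},
  {"tx": 0.57, "ty": 0, "tz": 1.64, "wx": 0, "wy": 0, "wz": 0},
  {"tx": 0, "ty": 0, "tz": 0.76, "wx": 0, "wy": 0, "wz": 0},
  {"tx": 0, "ty": 0, "tz": 0.76, "wx": 0, "wy": 0, "wz": 0},
  {"tx": 0, "ty": 0, "tz": 0.76, "wx": 0, "wy": 0, "wz": 0},
  {"tx": 0, "ty": 0, "tz": 0.76, "wx": 0, "wy": 0, "wz": 0},
  {"tx": 0, "ty": 0, "tz": 0.76, "wx": 0, "wy": 0, "wz": 0},
  {"tx": 0, "ty": 0, "tz": 0, "wx": 0, "wy": 0, "wz": 0},
  {"tx": 0, "ty": 0, "tz": 0, "wx": 0, "wy": 0, "wz": 0},
  {"tx": 0, "ty": 0, "tz": 0, "wx": 0, "wy": 0, "wz": 0},
])

```text
time_s: 18.1
ee_pos: [595.9, 323.3, 61.6]
ee_rot: [179.9, 20.1, -171.2]
force: [0.2, -0.1, -0.5]
gripper_width: 49.8
gripper_force: 15.0
```

```bash
python3 - <<'E'
from go import *
chain((*bay(3,-3,5.5),189,20,1))
E
```

```text
at [595.9 323.3  61.6] [ 179.9   20.1 -171.2] w 49.8 t 18.1
n=1 t=(0.141 -0.008 0.212) w=(0.0006 0.0011 -0.0031)
```

>>> move_arm([
  {"tx": 0.1, "ty": 0, "tz": 0.2, "wx": 0, "wy": 0, "wz": 0},
  {"tx": 0, "ty": 0, "tz": 0, "wx": 0, "wy": 0, "wz": 0},
  {"tx": 0, "ty": 0, "tz": 0.1, "wx": 0, "wy": 0, "wz": 0},
  {"tx": 0, "ty": 0, "tz": 0, "wx": 0, "wy": 0, "wz": 0},
  {"tx": 0, "ty": 0, "tz": 0, "wx": 0, "wy": 0, "wz": 0},
])

```text
time_s: 18.52
ee_pos: [596.5, 323.7, 59.1]
ee_rot: [179.9, 20.2, -171.2]
force: [0.3, -0.4, 2.8]
gripper_width: 50.0
gripper_force: 15.0
```

>>> move_arm([
  {"tx": 0, "ty": 0, "tz": 0, "wx": 0, "wy": 0, "wz": 0},
  {"tx": 0, "ty": 0, "tz": 0, "wx": 0, "wy": 0, "wz": 0},
  {"tx": 0, "ty": 0, "tz": 0, "wx": 0, "wy": 0, "wz": 0},
  {"tx": 0, "ty": 0, "tz": 0, "wx": 0, "wy": 0, "wz": 0},
  {"tx": 0, "ty": 0, "tz": 0, "wx": 0, "wy": 0, "wz": 0},
  {"tx": 0, "ty": 0, "tz": -1.5, "wx": 0, "wy": 0, "wz": 0},
  {"tx": 0, "ty": 0, "tz": -3, "wx": 0, "wy": 0, "wz": 0},
  {"tx": 0, "ty": 0, "tz": -3, "wx": 0, "wy": 0, "wz": 0},
  {"tx": 0, "ty": 0, "tz": -3, "wx": 0, "wy": 0, "wz": 0},
  {"tx": 0, "ty": 0, "tz": 0, "wx": 0, "wy": 0, "wz": 0},
  {"tx": 0, "ty": 0, "tz": 0, "wx": 0, "wy": 0, "wz": 0},
], gripper=6.6)

```text
time_s: 19.43
ee_pos: [560.7, 318.2, 158.9]
ee_rot: [179.8, 20.3, -171.2]
force: [-1.0, 0.3, -0.6]
gripper_width: 65.8
gripper_force: 0.0
```

```bash
python3 - <<'E'
from go import *
f=shot('wrist','w7.png')
chain((441.4,-104.5,150,169,0),(441.4,-104.5,3,169,0))
E
```

```text
at [560.1 317.6 157. ] [ 179.9   20.1 -171.2] w 65.9 t 19.5
n=12 t=(0.970 -3.540 -0.166) w=(0.0052 0.0289 0.0286)
n=4 t=(-0.000 -0.000 3.675) w=(0.0000 0.0000 0.0000)
```

View pics/w7.png

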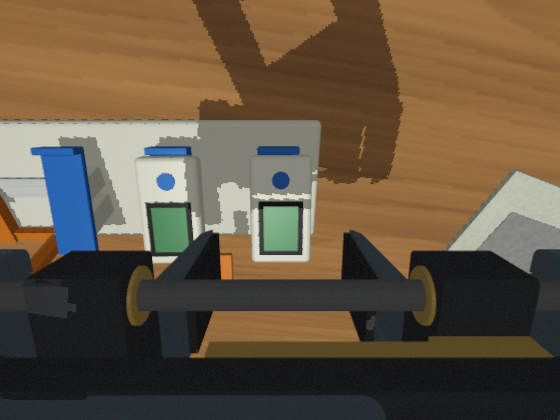

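Rests 2 and 3 are loaded, with the meters centred at (168,208) and (280,205) and at the lips. Meter 3 is next.

>>> move_arm([
  {"tx": 0.97, "ty": -3.54, "tz": -0.16, "wx": 0.0052, "wy": 0.029, "wz": 0.0286},
  {"tx": 0.97, "ty": -3.54, "tz": -0.16, "wx": 0.0052, "wy": 0.029, "wz": 0.0286},
  {"tx": 0.97, "ty": -3.54, "tz": -0.16, "wx": 0.0052, "wy": 0.029, "wz": 0.0286},
  {"tx": 0.97, "ty": -3.54, "tz": -0.16, "wx": 0.0052, "wy": 0.029, "wz": 0.0286},
  {"tx": 0.97, "ty": -3.54, "tz": -0.16, "wx": 0.0052, "wy": 0.029, "wz": 0.0286},
  {"tx": 0.97, "ty": -3.54, "tz": -0.16, "wx": 0.0052, "wy": 0.029, "wz": 0.0286},
  {"tx": 0.97, "ty": -3.54, "tz": -0.16, "wx": 0.0052, "wy": 0.029, "wz": 0.0286},
  {"tx": 0.97, "ty": -3.54, "tz": -0.16, "wx": 0.0052, "wy": 0.029, "wz": 0.0286},
  {"tx": 0.97, "ty": -3.54, "tz": -0.16, "wx": 0.0052, "wy": 0.029, "wz": 0.0286},
  {"tx": 0.97, "ty": -3.54, "tz": -0.16, "wx": 0.0052, "wy": 0.029, "wz": 0.0286},
  {"tx": 0.97, "ty": -3.54, "tz": -0.16, "wx": 0.0052, "wy": 0.029, "wz": 0.0286},
  {"tx": 0.97, "ty": -3.54, "tz": -0.16, "wx": 0.0052, "wy": 0.029, "wz": 0.0286},
], gripper=8)

```text
time_s: 20.48
ee_pos: [440.0, -106.0, 147.7]
ee_rot: [-180.0, -0.4, 168.9]
force: [0.7, -0.2, -0.2]
gripper_width: 80.1
gripper_force: 0.0
```

>>> move_arm([
  {"tx": 0, "ty": 0, "tz": 0, "wx": 0, "wy": 0, "wz": 0},
  {"tx": 0, "ty": 0, "tz": 0, "wx": 0, "wy": 0, "wz": 0},
  {"tx": 0, "ty": 0, "tz": 0, "wx": 0, "wy": 0, "wz": 0},
])

```text
time_s: 20.73
ee_pos: [441.2, -104.1, 148.1]
ee_rot: [180.0, -0.2, 168.9]
force: [1.1, -0.4, 0.1]
gripper_width: 79.8
gripper_force: 0.0
```

```bash
python3 - <<'E'
from go import *
chain((441.4,-104.5,60,169,0,3),(441.4,-104.5,3.5,169,0,3))
E
```

```text
at [ 441.2 -104.1  148.1] [180.   -0.2 168.9] w 79.8 t 20.7
n=3 t=(-0.015 -0.013 2.938) w=(0.0001 -0.0013 -0.0004)
n=3 t=(-0.000 -0.000 1.883) w=(0.0000 0.0000 0.0000)
```

>>> move_arm([
  {"tx": 0, "ty": 0, "tz": 2.93, "wx": 0, "wy": -0.001, "wz": 0},
  {"tx": 0, "ty": 0, "tz": 2.93, "wx": 0, "wy": -0.001, "wz": 0},
  {"tx": 0, "ty": 0, "tz": 2.93, "wx": 0, "wy": -0.001, "wz": 0},
  {"tx": 0, "ty": 0, "tz": 1.88, "wx": 0, "wy": 0, "wz": 0},
  {"tx": 0, "ty": 0, "tz": 1.88, "wx": 0, "wy": 0, "wz": 0},
  {"tx": 0, "ty": 0, "tz": 1.88, "wx": 0, "wy": 0, "wz": 0},
  {"tx": 0, "ty": 0, "tz": 0, "wx": 0, "wy": 0, "wz": 0},
  {"tx": 0, "ty": 0, "tz": 0, "wx": 0, "wy": 0, "wz": 0},
])

```text
time_s: 21.4
ee_pos: [441.0, -103.1, 4.2]
ee_rot: [-180.0, -0.1, 169.1]
force: [0.4, 0.4, 0.1]
gripper_width: 80.3
gripper_force: 0.0
```

>>> move_arm([
  {"tx": 0, "ty": 0, "tz": 0, "wx": 0, "wy": 0, "wz": 0},
  {"tx": 0, "ty": 0, "tz": 0, "wx": 0, "wy": 0, "wz": 0},
  {"tx": 0, "ty": 0, "tz": 0, "wx": 0, "wy": 0, "wz": 0},
  {"tx": 0, "ty": 0, "tz": 0, "wx": 0, "wy": 0, "wz": 0},
  {"tx": 0, "ty": 0, "tz": 0, "wx": 0, "wy": 0, "wz": 0},
  {"tx": 0, "ty": 0, "tz": 0, "wx": 0, "wy": 0, "wz": 0},
  {"tx": 0, "ty": 0, "tz": 0, "wx": 0, "wy": 0, "wz": 0},
  {"tx": 0, "ty": 0, "tz": 0, "wx": 0, "wy": 0, "wz": 0},
], gripper=4.4, force=15)

```text
time_s: 22.07
ee_pos: [442.0, -104.7, 5.7]
ee_rot: [-180.0, 0.1, 169.0]
force: [-0.6, -0.4, 6.5]
gripper_width: 50.2
gripper_force: 15.0
```

```bash
python3 - <<'E'
from go import *
p=bay(1,-3,45)
chain((441.4,-104.5,150,169,0,4),(*p[:2],155,189,20,8))
E
```

```text
at [ 442.  -104.7    5.7] [-1.80e+02  1.00e-01  1.69e+02] w 50.2 t 22.1
n=4 t=(0.011 0.001 -3.608) w=(-0.0002 0.0006 -0.0001)
n=8 t=(-1.987 3.195 0.275) w=(-0.0076 -0.0432 -0.0432)
```

>>> move_arm([
  {"tx": 0, "ty": 0, "tz": -3.6, "wx": 0, "wy": 0, "wz": 0},
  {"tx": 0, "ty": 0, "tz": -3.6, "wx": 0, "wy": 0, "wz": 0},
  {"tx": 0, "ty": 0, "tz": -3.6, "wx": 0, "wy": 0, "wz": 0},
  {"tx": 0, "ty": 0, "tz": -3.6, "wx": 0, "wy": 0, "wz": 0},
  {"tx": -1.99, "ty": 3.19, "tz": 0.27, "wx": -0.0076, "wy": -0.0432, "wz": -0.0432},
  {"tx": -1.99, "ty": 3.19, "tz": 0.27, "wx": -0.0076, "wy": -0.0432, "wz": -0.0432},
  {"tx": -1.99, "ty": 3.19, "tz": 0.27, "wx": -0.0076, "wy": -0.0432, "wz": -0.0432},
  {"tx": -1.99, "ty": 3.19, "tz": 0.27, "wx": -0.0076, "wy": -0.0432, "wz": -0.0432},
  {"tx": -1.99, "ty": 3.19, "tz": 0.27, "wx": -0.0076, "wy": -0.0432, "wz": -0.0432},
  {"tx": -1.99, "ty": 3.19, "tz": 0.27, "wx": -0.0076, "wy": -0.0432, "wz": -0.0432},
  {"tx": -1.99, "ty": 3.19, "tz": 0.27, "wx": -0.0076, "wy": -0.0432, "wz": -0.0432},
  {"tx": -1.99, "ty": 3.19, "tz": 0.27, "wx": -0.0076, "wy": -0.0432, "wz": -0.0432},
])

```text
time_s: 23.07
ee_pos: [610.7, 144.5, 153.9]
ee_rot: [-179.9, 20.1, -170.9]
force: [0.6, -1.4, -0.8]
gripper_width: 49.9
gripper_force: 15.0
```

>>> move_arm([
  {"tx": 0, "ty": 0, "tz": 0, "wx": 0, "wy": 0, "wz": 0},
  {"tx": 0, "ty": 0, "tz": 0, "wx": 0, "wy": 0, "wz": 0},
  {"tx": 0, "ty": 0, "tz": 0, "wx": 0, "wy": 0, "wz": 0},
])

```text
time_s: 23.32
ee_pos: [609.4, 142.5, 153.6]
ee_rot: [-179.9, 19.9, -171.0]
force: [-0.1, -0.9, -0.6]
gripper_width: 49.8
gripper_force: 15.0
```

```bash
python3 - <<'E'
from go import *
chain((*bay(1,-3,45),189,20,3),(*bay(1,-3,7.5),189,20,5))
E
```

```text
at [609.4 142.5 153.6] [-179.9   19.9 -171. ] w 49.8 t 23.3
n=3 t=(0.626 0.023 1.806) w=(-0.0005 -0.0005 0.0000)
n=5 t=(0.000 0.000 0.750) w=(0.0000 0.0000 0.0000)
```

>>> move_arm([
  {"tx": 0.62, "ty": 0.02, "tz": 1.8, "wx": 0, "wy": 0, "wz": 0},
  {"tx": 0.62, "ty": 0.02, "tz": 1.8, "wx": 0, "wy": 0, "wz": 0},
  {"tx": 0.62, "ty": 0.02, "tz": 1.8, "wx": 0, "wy": 0, "wz": 0},
  {"tx": 0, "ty": 0, "tz": 0.75, "wx": 0, "wy": 0, "wz": 0},
  {"tx": 0, "ty": 0, "tz": 0.75, "wx": 0, "wy": 0, "wz": 0},
  {"tx": 0, "ty": 0, "tz": 0.75, "wx": 0, "wy": 0, "wz": 0},
  {"tx": 0, "ty": 0, "tz": 0.75, "wx": 0, "wy": 0, "wz": 0},
  {"tx": 0, "ty": 0, "tz": 0.75, "wx": 0, "wy": 0, "wz": 0},
  {"tx": 0, "ty": 0, "tz": 0, "wx": 0, "wy": 0, "wz": 0},
  {"tx": 0, "ty": 0, "tz": 0, "wx": 0, "wy": 0, "wz": 0},
  {"tx": 0, "ty": 0, "tz": 0, "wx": 0, "wy": 0, "wz": 0},
])

```text
time_s: 24.23
ee_pos: [624.4, 145.7, 62.4]
ee_rot: [-179.9, 20.1, -171.0]
force: [0.0, -0.8, -0.6]
gripper_width: 49.7
gripper_force: 15.0
```

```bash
python3 - <<'E'
from go import *
chain((*bay(1,-3,5.5),189,20,1))
E
```

```text
at [624.4 145.7  62.4] [-179.9   20.1 -171. ] w 49.7 t 24.2
n=1 t=(0.198 -0.018 0.274) w=(-0.0011 0.0016 -0.0000)
```

>>> move_arm([
  {"tx": 0.18, "ty": 0, "tz": 0.25, "wx": 0, "wy": 0, "wz": 0},
  {"tx": 0, "ty": 0, "tz": 0, "wx": 0, "wy": 0, "wz": 0},
  {"tx": 0, "ty": 0, "tz": 0.1, "wx": 0, "wy": 0, "wz": 0},
  {"tx": 0, "ty": 0, "tz": 0, "wx": 0, "wy": 0, "wz": 0},
  {"tx": 0, "ty": 0, "tz": 0, "wx": 0, "wy": 0, "wz": 0},
])

```text
time_s: 24.65
ee_pos: [623.5, 145.6, 59.5]
ee_rot: [-179.9, 20.1, -171.0]
force: [-4.3, -1.1, 7.6]
gripper_width: 50.1
gripper_force: 15.0
```

>>> move_arm([
  {"tx": 0, "ty": 0, "tz": 0, "wx": 0, "wy": 0, "wz": 0},
  {"tx": 0, "ty": 0, "tz": 0, "wx": 0, "wy": 0, "wz": 0},
  {"tx": 0, "ty": 0, "tz": 0, "wx": 0, "wy": 0, "wz": 0},
  {"tx": 0, "ty": 0, "tz": 0, "wx": 0, "wy": 0, "wz": 0},
  {"tx": 0, "ty": 0, "tz": 0, "wx": 0, "wy": 0, "wz": 0},
  {"tx": 0, "ty": 0, "tz": -1.5, "wx": 0, "wy": 0, "wz": 0},
  {"tx": 0, "ty": 0, "tz": -3, "wx": 0, "wy": 0, "wz": 0},
  {"tx": 0, "ty": 0, "tz": -3, "wx": 0, "wy": 0, "wz": 0},
  {"tx": 0, "ty": 0, "tz": -3, "wx": 0, "wy": 0, "wz": 0},
  {"tx": 0, "ty": 0, "tz": -2, "wx": 0, "wy": 0, "wz": 0},
  {"tx": 0, "ty": 0, "tz": 0, "wx": 0, "wy": 0, "wz": 0},
  {"tx": 0, "ty": 0, "tz": 0, "wx": 0, "wy": 0, "wz": 0},
], gripper=6.6)

```text
time_s: 25.65
ee_pos: [581.6, 139.0, 176.7]
ee_rot: [-180.0, 20.2, -171.0]
force: [0.1, -0.0, -1.0]
gripper_width: 66.1
gripper_force: 0.0
```

```bash
python3 - <<'E'
from go import *
f=shot('wrist','w8.png')
chain((643.5,44.5,150,99,0))
E
```

```text
at [581.  138.9 175.1] [-179.9   20.  -171. ] w 66.1 t 25.7
n=14 t=(-0.780 -0.378 0.314) w=(0.0195 0.0197 0.1109)
```

View pics/w8.png

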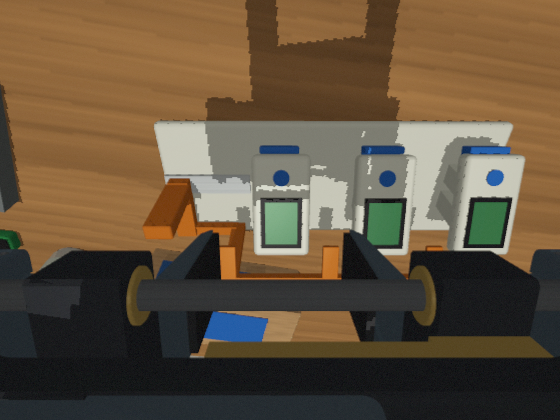

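All three meters lie centred at their lips, at (281,203), (385,203) and (490,203). Now I'll close the lock.

>>> move_arm([
  {"tx": -0.78, "ty": -0.38, "tz": 0.31, "wx": 0.0195, "wy": 0.0197, "wz": 0.111},
  {"tx": -0.78, "ty": -0.38, "tz": 0.31, "wx": 0.0195, "wy": 0.0197, "wz": 0.111},
  {"tx": -0.78, "ty": -0.38, "tz": 0.31, "wx": 0.0195, "wy": 0.0197, "wz": 0.111},
  {"tx": -0.78, "ty": -0.38, "tz": 0.31, "wx": 0.0195, "wy": 0.0197, "wz": 0.111},
  {"tx": -0.78, "ty": -0.38, "tz": 0.31, "wx": 0.0195, "wy": 0.0197, "wz": 0.111},
  {"tx": -0.78, "ty": -0.38, "tz": 0.31, "wx": 0.0195, "wy": 0.0197, "wz": 0.111},
  {"tx": -0.78, "ty": -0.38, "tz": 0.31, "wx": 0.0195, "wy": 0.0197, "wz": 0.111},
  {"tx": -0.78, "ty": -0.38, "tz": 0.31, "wx": 0.0195, "wy": 0.0197, "wz": 0.111},
  {"tx": -0.78, "ty": -0.38, "tz": 0.31, "wx": 0.0195, "wy": 0.0197, "wz": 0.111},
  {"tx": -0.78, "ty": -0.38, "tz": 0.31, "wx": 0.0195, "wy": 0.0197, "wz": 0.111},
  {"tx": -0.78, "ty": -0.38, "tz": 0.31, "wx": 0.0195, "wy": 0.0197, "wz": 0.111},
  {"tx": -0.78, "ty": -0.38, "tz": 0.31, "wx": 0.0195, "wy": 0.0197, "wz": 0.111},
], gripper=5)

```text
time_s: 26.7
ee_pos: [645.3, 61.4, 153.9]
ee_rot: [178.3, 2.3, 111.3]
force: [0.4, -1.3, 0.1]
gripper_width: 50.2
gripper_force: 0.0
```

>>> move_arm([
  {"tx": -0.78, "ty": -0.38, "tz": 0.31, "wx": 0.0195, "wy": 0.0197, "wz": 0.111},
  {"tx": -0.78, "ty": -0.38, "tz": 0.31, "wx": 0.0195, "wy": 0.0197, "wz": 0.111},
  {"tx": 0, "ty": 0, "tz": 0, "wx": 0, "wy": 0, "wz": 0},
  {"tx": 0, "ty": 0, "tz": 0, "wx": 0, "wy": 0, "wz": 0},
  {"tx": 0, "ty": 0, "tz": 0, "wx": 0, "wy": 0, "wz": 0},
])

```text
time_s: 27.12
ee_pos: [643.1, 44.7, 149.7]
ee_rot: [-179.9, -0.1, 99.1]
force: [-0.2, -0.5, -0.4]
gripper_width: 50.4
gripper_force: 0.0
```

```bash
python3 - <<'E'
from go import *
chain((643.5,45,120,99,0,2),(643.5,45,69,99,0,3))
E
```

```text
at [643.1  44.7 149.7] [-1.799e+02 -1.000e-01  9.910e+01] w 50.4 t 27.1
n=2 t=(0.009 0.022 1.483) w=(-0.0006 -0.0005 0.0007)
n=3 t=(0.000 -0.000 1.700) w=(0.0000 0.0000 0.0000)
```

>>> move_arm([
  {"tx": 0, "ty": 0.02, "tz": 1.48, "wx": 0, "wy": 0, "wz": 0},
  {"tx": 0, "ty": 0.02, "tz": 1.48, "wx": 0, "wy": 0, "wz": 0},
  {"tx": 0, "ty": 0, "tz": 1.7, "wx": 0, "wy": 0, "wz": 0},
  {"tx": 0, "ty": 0, "tz": 1.7, "wx": 0, "wy": 0, "wz": 0},
  {"tx": 0, "ty": 0, "tz": 1.7, "wx": 0, "wy": 0, "wz": 0},
  {"tx": 0, "ty": 0, "tz": 0, "wx": 0, "wy": 0, "wz": 0},
  {"tx": 0, "ty": 0, "tz": 0, "wx": 0, "wy": 0, "wz": 0},
])

```text
time_s: 27.7
ee_pos: [643.1, 45.2, 69.7]
ee_rot: [-179.9, -0.1, 99.1]
force: [-0.2, 0.6, 0.6]
gripper_width: 49.9
gripper_force: 0.0
```

>>> move_arm([
  {"tx": 0, "ty": 0, "tz": 0, "wx": 0, "wy": 0, "wz": 0},
  {"tx": 0, "ty": 0, "tz": 0, "wx": 0, "wy": 0, "wz": 0},
  {"tx": 0, "ty": 0, "tz": 0, "wx": 0, "wy": 0, "wz": 0},
  {"tx": 0, "ty": 0, "tz": 0, "wx": 0, "wy": 0, "wz": 0},
  {"tx": 0, "ty": 0, "tz": 0, "wx": 0, "wy": 0, "wz": 0},
  {"tx": 0, "ty": 0, "tz": 0, "wx": 0, "wy": 0, "wz": 0},
  {"tx": 0, "ty": 0, "tz": 0, "wx": 0, "wy": 0, "wz": 0},
], gripper=0.8, force=12)

```text
time_s: 28.28
ee_pos: [643.4, 44.4, 70.7]
ee_rot: [-180.0, -0.0, 98.9]
force: [-1.7, 0.0, 3.3]
gripper_width: 13.9
gripper_force: 12.0
```

>>> move_arm([
  {"tx": 0.5, "ty": 0, "tz": 0, "wx": 0, "wy": 0, "wz": 0},
  {"tx": 0.5, "ty": 0, "tz": 0, "wx": 0, "wy": 0, "wz": 0},
  {"tx": 0.5, "ty": 0, "tz": 0, "wx": 0, "wy": 0, "wz": 0},
  {"tx": 0.5, "ty": 0, "tz": 0, "wx": 0, "wy": 0, "wz": 0},
  {"tx": 0.5, "ty": 0, "tz": 0, "wx": 0, "wy": 0, "wz": 0},
  {"tx": 0.5, "ty": 0, "tz": 0, "wx": 0, "wy": 0, "wz": 0},
  {"tx": 0.5, "ty": 0, "tz": 0, "wx": 0, "wy": 0, "wz": 0},
  {"tx": 0.5, "ty": 0, "tz": 0, "wx": 0, "wy": 0, "wz": 0},
  {"tx": 0, "ty": 0, "tz": 0, "wx": 0, "wy": 0, "wz": 0},
  {"tx": 0, "ty": 0, "tz": 0, "wx": 0, "wy": 0, "wz": 0},
  {"tx": 0, "ty": 0, "tz": 0, "wx": 0, "wy": 0, "wz": 0},
])

```text
time_s: 29.2
ee_pos: [637.1, 85.5, 70.7]
ee_rot: [-180.0, -0.1, 99.0]
force: [-3.2, 1.2, 5.4]
gripper_width: 14.0
gripper_force: 12.0
```

>>> move_arm([
  {"tx": 0.3, "ty": 0, "tz": 0, "wx": 0, "wy": 0, "wz": 0},
  {"tx": 0.3, "ty": 0, "tz": 0, "wx": 0, "wy": 0, "wz": 0},
  {"tx": 0.2, "ty": 0, "tz": 0, "wx": 0, "wy": 0, "wz": 0},
  {"tx": 0, "ty": 0, "tz": 0, "wx": 0, "wy": 0, "wz": 0},
  {"tx": 0, "ty": 0, "tz": 0, "wx": 0, "wy": 0, "wz": 0},
  {"tx": 0, "ty": 0, "tz": 0, "wx": 0, "wy": 0, "wz": 0},
  {"tx": 0, "ty": 0, "tz": 0, "wx": 0, "wy": 0, "wz": 0},
])

```text
time_s: 29.78
ee_pos: [636.5, 89.1, 70.7]
ee_rot: [-180.0, 0.3, 99.0]
force: [-1.6, -11.0, 5.1]
gripper_width: 14.0
gripper_force: 12.0
```

>>> move_arm([
  {"tx": 0, "ty": 0, "tz": 0, "wx": 0, "wy": 0, "wz": 0},
  {"tx": 0, "ty": 0, "tz": 0, "wx": 0, "wy": 0, "wz": 0},
  {"tx": 0, "ty": 0, "tz": 0, "wx": 0, "wy": 0, "wz": 0},
  {"tx": 0, "ty": 0, "tz": 0, "wx": 0, "wy": 0, "wz": 0},
  {"tx": 0, "ty": 0, "tz": -2.5, "wx": 0, "wy": 0, "wz": 0},
  {"tx": 0, "ty": 0, "tz": -4, "wx": 0, "wy": 0, "wz": 0},
  {"tx": 0, "ty": 0, "tz": -4, "wx": 0, "wy": 0, "wz": 0},
  {"tx": 0, "ty": 0, "tz": 0, "wx": 0, "wy": 0, "wz": 0},
  {"tx": 0, "ty": 0, "tz": 0, "wx": 0, "wy": 0, "wz": 0},
], gripper=6)

```text
time_s: 30.53
ee_pos: [638.1, 92.6, 178.4]
ee_rot: [179.6, -0.1, 99.0]
force: [-0.2, -0.1, 0.0]
gripper_width: 60.2
gripper_force: 0.0
```

```bash
cat >> meas.py <<'E'
def tubs():
    f=shot('top'); s=shot('scene'); out=[]
    for c in blobs(f,'blue',60,(200,235,420,330)): print('top',c.reshape(-1,2).mean(0).round(),rect(f,c,34)[:4])
    for c in blobs(s,'blue',30,(160,150,375,225)): print('scene',c.reshape(-1,2).mean(0).round(),rect(s,c,34)[:4])
E
python3 - <<'E'
from go import *
from meas import *
tubs()
chain((452.5,-5,120,37.5,0),(452.5,-5,19,37.5,0))
E
```

```text
top [372. 271.] [ 434.6 -214.4   40.8   37.9]
top [284. 267.] [448.9  -5.7  38.4  38.1]
scene [351. 201.] [445.1 119.2  47.3  34.1]
scene [298. 192.] [458.8 -14.8  44.4  19.9]
scene [227. 169.] [ 441.9 -213.5   44.8   36.3]
at [635.8  92.1 174.6] [-1.8e+02 -1.0e-01  9.9e+01] w 60.5 t 30.6
n=9 t=(-1.747 -1.671 0.606) w=(-0.0001 -0.0001 0.1192)
n=3 t=(0.000 -0.000 3.367) w=(0.0000 0.0000 0.0000)
```

>>> move_arm([
  {"tx": -1.75, "ty": -1.67, "tz": 0.4, "wx": 0, "wy": 0, "wz": 0.119},
  {"tx": -1.75, "ty": -1.67, "tz": 0.4, "wx": 0, "wy": 0, "wz": 0.119},
  {"tx": -1.75, "ty": -1.67, "tz": 0.4, "wx": 0, "wy": 0, "wz": 0.119},
  {"tx": -1.75, "ty": -1.67, "tz": 0.4, "wx": 0, "wy": 0, "wz": 0.119},
  {"tx": -1.75, "ty": -1.67, "tz": 0.7, "wx": 0, "wy": 0, "wz": 0.119},
  {"tx": -1.75, "ty": -1.67, "tz": 0.7, "wx": 0, "wy": 0, "wz": 0.119},
  {"tx": -1.75, "ty": -1.67, "tz": 0.7, "wx": 0, "wy": 0, "wz": 0.119},
  {"tx": -1.75, "ty": -1.67, "tz": 0.7, "wx": 0, "wy": 0, "wz": 0.119},
  {"tx": -1.75, "ty": -1.67, "tz": 1, "wx": 0, "wy": 0, "wz": 0.119},
  {"tx": 0, "ty": 0, "tz": 0, "wx": 0, "wy": 0, "wz": 0},
  {"tx": 0, "ty": 0, "tz": 0, "wx": 0, "wy": 0, "wz": 0},
  {"tx": 0, "ty": 0, "tz": 0, "wx": 0, "wy": 0, "wz": 0},
], gripper=7)

```text
time_s: 31.63
ee_pos: [453.5, -5.5, 120.7]
ee_rot: [-179.9, -0.0, 37.7]
force: [0.1, -0.7, 0.5]
gripper_width: 70.2
gripper_force: 0.0
```

```bash
python3 - <<'E'
from go import *
chain((452.5,-5,60,37.5,0,3),(452.5,-5,19,37.5,0,3))
E
```

```text
at [453.5  -5.5 120.7] [-179.9   -0.    37.7] w 70.2 t 31.6
n=3 t=(-0.017 -0.034 2.023) w=(-0.0003 -0.0002 0.0009)
n=3 t=(0.000 -0.000 1.367) w=(0.0000 0.0000 0.0000)
```

>>> move_arm([
  {"tx": -0.01, "ty": -0.02, "tz": 2.02, "wx": 0, "wy": 0, "wz": 0},
  {"tx": -0.01, "ty": -0.02, "tz": 2.02, "wx": 0, "wy": 0, "wz": 0},
  {"tx": -0.01, "ty": -0.02, "tz": 2.02, "wx": 0, "wy": 0, "wz": 0},
  {"tx": 0, "ty": 0, "tz": 1.36, "wx": 0, "wy": 0, "wz": 0},
  {"tx": 0, "ty": 0, "tz": 1.36, "wx": 0, "wy": 0, "wz": 0},
  {"tx": 0, "ty": 0, "tz": 1.36, "wx": 0, "wy": 0, "wz": 0},
  {"tx": 0, "ty": 0, "tz": 0, "wx": 0, "wy": 0, "wz": 0},
  {"tx": 0, "ty": 0, "tz": 0, "wx": 0, "wy": 0, "wz": 0},
])

```text
time_s: 32.3
ee_pos: [453.3, -5.2, 19.3]
ee_rot: [-179.9, -0.0, 37.6]
force: [0.2, -0.4, 0.6]
gripper_width: 70.0
gripper_force: 0.0
```

>>> move_arm([
  {"tx": 0, "ty": 0, "tz": 0, "wx": 0, "wy": 0, "wz": 0},
  {"tx": 0, "ty": 0, "tz": 0, "wx": 0, "wy": 0, "wz": 0},
  {"tx": 0, "ty": 0, "tz": 0, "wx": 0, "wy": 0, "wz": 0},
  {"tx": 0, "ty": 0, "tz": 0, "wx": 0, "wy": 0, "wz": 0},
  {"tx": 0, "ty": 0, "tz": 0, "wx": 0, "wy": 0, "wz": 0},
  {"tx": 0, "ty": 0, "tz": 0, "wx": 0, "wy": 0, "wz": 0},
  {"tx": 0, "ty": 0, "tz": 0, "wx": 0, "wy": 0, "wz": 0},
  {"tx": 0, "ty": 0, "tz": 0, "wx": 0, "wy": 0, "wz": 0},
], gripper=3.8, force=12)

```text
time_s: 32.97
ee_pos: [453.0, -5.3, 20.3]
ee_rot: [180.0, -0.1, 37.6]
force: [0.3, -0.7, 5.7]
gripper_width: 43.2
gripper_force: 12.0
```

```bash
python3 - <<'E'
from go import *
chain((452.5,-5,140,37.5,0,4),(535,-250,140,37.5,0))
E
```

```text
at [453.   -5.3  20.3] [ 1.80e+02 -1.00e-01  3.76e+01] w 43.2 t 33.0
n=4 t=(-0.003 -0.013 -2.992) w=(0.0000 -0.0004 0.0004)
n=7 t=(-1.196 3.494 0.000) w=(0.0000 0.0000 0.0000)
```

>>> move_arm([
  {"tx": 0, "ty": 0, "tz": -3, "wx": 0, "wy": 0, "wz": 0},
  {"tx": 0, "ty": 0, "tz": -3, "wx": 0, "wy": 0, "wz": 0},
  {"tx": 0, "ty": 0, "tz": -3, "wx": 0, "wy": 0, "wz": 0},
  {"tx": 0, "ty": 0, "tz": -3, "wx": 0, "wy": 0, "wz": 0},
  {"tx": -1.2, "ty": 3.5, "tz": 0, "wx": 0, "wy": 0, "wz": 0},
  {"tx": -1.2, "ty": 3.5, "tz": 0, "wx": 0, "wy": 0, "wz": 0},
  {"tx": -1.2, "ty": 3.5, "tz": 0, "wx": 0, "wy": 0, "wz": 0},
  {"tx": -1.2, "ty": 3.5, "tz": 0, "wx": 0, "wy": 0, "wz": 0},
  {"tx": -1.2, "ty": 3.5, "tz": 0, "wx": 0, "wy": 0, "wz": 0},
  {"tx": -1.2, "ty": 3.5, "tz": 0, "wx": 0, "wy": 0, "wz": 0},
  {"tx": -1.2, "ty": 3.5, "tz": 0, "wx": 0, "wy": 0, "wz": 0},
  {"tx": 0, "ty": 0, "tz": 0, "wx": 0, "wy": 0, "wz": 0},
])

```text
time_s: 33.97
ee_pos: [537.4, -256.9, 138.9]
ee_rot: [179.8, -0.0, 37.4]
force: [0.5, -0.5, -0.1]
gripper_width: 43.7
gripper_force: 12.0
```

```bash
sleep 0; python3 - <<'E'
from go import *
f=shot('wrist'); im=f['color'][:,:,::-1].copy()
a=np.radians(-7.5); C=(627,-187)
for x in(-66,0,66):
  for y in(-66,0,66):
    u,v=proj(f,[C[0]+x*np.cos(a)-y*np.sin(a),C[1]+x*np.sin(a)+y*np.cos(a),24]); cv2.circle(im,(int(round(u)),int(round(v))),2,(0,0,255),-1); print(x,y,round(u),round(v))
cv2.imwrite('pics/w9.png',im)
E
```

```text
-66 -66 281 187
-66 0 224 131
-66 66 162 70
0 -66 337 131
0 0 280 70
0 66 218 4
66 -66 398 70
66 0 342 4
66 66 280 -69
```

View pics/w9.png

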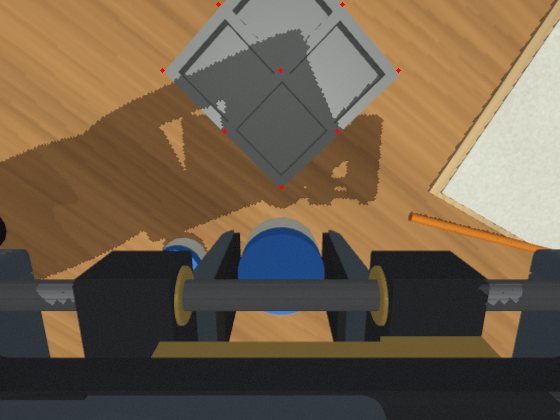

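The projected crate points match: near corner (281,187), sides (165,70) and (398,70). The held tub is at (281,265), level. I'll place it in the (+x, −y) cell.

```bash
python3 - <<'E'
from go import *
chain((653.7,-221.8,110,37.5,0,4),(653.7,-221.8,45,37.5,0,3),(653.7,-221.8,30,37.5,0,3))
E
```

```text
at [ 535.9 -253.6  138.6] [-180.    -0.    37.4] w 43.4 t 34.0
n=4 t=(2.823 1.159 0.715) w=(-0.0001 -0.0001 -0.0005)
n=3 t=(0.000 -0.000 2.167) w=(0.0000 0.0000 0.0000)
n=3 t=(0.000 -0.000 0.500) w=(0.0000 0.0000 0.0000)
```

>>> move_arm([
  {"tx": 2.82, "ty": 1.16, "tz": 0.7, "wx": 0, "wy": 0, "wz": 0},
  {"tx": 2.82, "ty": 1.16, "tz": 0.7, "wx": 0, "wy": 0, "wz": 0},
  {"tx": 2.82, "ty": 1.16, "tz": 0.7, "wx": 0, "wy": 0, "wz": 0},
  {"tx": 2.82, "ty": 1.16, "tz": 0.7, "wx": 0, "wy": 0, "wz": 0},
  {"tx": 0, "ty": 0, "tz": 1, "wx": 0, "wy": 0, "wz": 0},
  {"tx": 0, "ty": 0, "tz": 1, "wx": 0, "wy": 0, "wz": 0},
  {"tx": 0, "ty": 0, "tz": 1, "wx": 0, "wy": 0, "wz": 0},
  {"tx": 0, "ty": 0, "tz": 0, "wx": 0, "wy": 0, "wz": 0},
  {"tx": 0, "ty": 0, "tz": 0, "wx": 0, "wy": 0, "wz": 0},
  {"tx": 0, "ty": 0, "tz": 0, "wx": 0, "wy": 0, "wz": 0},
  {"tx": 0, "ty": 0, "tz": 0, "wx": 0, "wy": 0, "wz": 0},
])

```text
time_s: 34.93
ee_pos: [653.1, -219.2, 82.7]
ee_rot: [180.0, -0.1, 37.5]
force: [0.0, -0.0, 0.1]
gripper_width: 43.2
gripper_force: 12.0
```

```bash
python3 - <<'E'
from go import *
chain((653.7,-221.8,50,37.5,0,2),(653.7,-221.8,30,37.5,0,4))
E
```

```text
at [ 653.1 -219.2   82.7] [ 1.80e+02 -1.00e-01  3.75e+01] w 43.2 t 34.9
n=2 t=(-0.056 0.122 1.637) w=(0.0004 -0.0008 0.0004)
n=4 t=(0.000 -0.000 0.500) w=(0.0000 0.0000 0.0000)
```

>>> move_arm([
  {"tx": -0.06, "ty": 0.12, "tz": 1.63, "wx": 0, "wy": 0, "wz": 0},
  {"tx": -0.06, "ty": 0.12, "tz": 1.63, "wx": 0, "wy": 0, "wz": 0},
  {"tx": 0, "ty": 0, "tz": 0.5, "wx": 0, "wy": 0, "wz": 0},
  {"tx": 0, "ty": 0, "tz": 0.5, "wx": 0, "wy": 0, "wz": 0},
  {"tx": 0, "ty": 0, "tz": 0.5, "wx": 0, "wy": 0, "wz": 0},
  {"tx": 0, "ty": 0, "tz": 0.5, "wx": 0, "wy": 0, "wz": 0},
  {"tx": 0, "ty": 0, "tz": 0, "wx": 0, "wy": 0, "wz": 0},
  {"tx": 0, "ty": 0, "tz": 0, "wx": 0, "wy": 0, "wz": 0},
  {"tx": 0, "ty": 0, "tz": 0, "wx": 0, "wy": 0, "wz": 0},
])

```text
time_s: 35.68
ee_pos: [654.0, -221.3, 29.6]
ee_rot: [180.0, -0.1, 37.6]
force: [-0.7, 0.1, -0.3]
gripper_width: 43.7
gripper_force: 12.0
```

>>> move_arm([
  {"tx": 0, "ty": 0, "tz": 0, "wx": 0, "wy": 0, "wz": 0},
  {"tx": 0, "ty": 0, "tz": 0, "wx": 0, "wy": 0, "wz": 0},
  {"tx": 0, "ty": 0, "tz": 0, "wx": 0, "wy": 0, "wz": 0},
  {"tx": 0, "ty": 0, "tz": 0, "wx": 0, "wy": 0, "wz": 0},
  {"tx": 0, "ty": 0, "tz": -1, "wx": 0, "wy": 0, "wz": 0},
  {"tx": 0, "ty": 0, "tz": -2.5, "wx": 0, "wy": 0, "wz": 0},
  {"tx": 0, "ty": 0, "tz": -3.5, "wx": 0, "wy": 0, "wz": 0},
  {"tx": 0, "ty": 0, "tz": -3.5, "wx": 0, "wy": 0, "wz": 0},
  {"tx": 0, "ty": 0, "tz": 0, "wx": 0, "wy": 0, "wz": 0},
  {"tx": 0, "ty": 0, "tz": 0, "wx": 0, "wy": 0, "wz": 0},
], gripper=5.4)

```text
time_s: 36.52
ee_pos: [655.3, -221.9, 138.0]
ee_rot: [179.7, -0.3, 37.6]
force: [0.1, 0.3, -1.0]
gripper_width: 54.0
gripper_force: 0.0
```

```bash
python3 - <<'E'
from go import *
from meas import *
tubs()
f=shot('top')
for c in blobs(f,'blue',60,(325,160,395,235)): print('crate top',rect(f,c,42))
chain((438.5,-213,110,37.5,0),(438.5,-213,19,37.5,0))
E
```

```text
top [234. 273.] [437.3 113.2  40.9  38. ]
scene [186. 220.] [ 639.4 -229.5   43.    32.6]
scene [350. 201.] [443.  114.6  46.1  42.4]
scene [227. 169.] [ 442.5 -214.7   44.1   39.5]
at [ 652.7 -221.   132.9] [-179.8    0.    37.6] w 53.9 t 36.7
n=6 t=(-2.749 -2.281 0.387) w=(-0.0004 0.0001 0.0003)
n=3 t=(0.000 -0.000 3.033) w=(0.0000 0.0000 0.0000)
```

>>> move_arm([
  {"tx": -2.75, "ty": -2.28, "tz": 0.39, "wx": 0, "wy": 0, "wz": 0},
  {"tx": -2.75, "ty": -2.28, "tz": 0.39, "wx": 0, "wy": 0, "wz": 0},
  {"tx": -2.75, "ty": -2.28, "tz": 0.39, "wx": 0, "wy": 0, "wz": 0},
  {"tx": -2.75, "ty": -2.28, "tz": 0.39, "wx": 0, "wy": 0, "wz": 0},
  {"tx": -2.75, "ty": -2.28, "tz": 0.39, "wx": 0, "wy": 0, "wz": 0},
  {"tx": -2.75, "ty": -2.28, "tz": 0.39, "wx": 0, "wy": 0, "wz": 0},
  {"tx": 0, "ty": 0, "tz": 0, "wx": 0, "wy": 0, "wz": 0},
  {"tx": 0, "ty": 0, "tz": 0, "wx": 0, "wy": 0, "wz": 0},
  {"tx": 0, "ty": 0, "tz": 0, "wx": 0, "wy": 0, "wz": 0},
  {"tx": 0, "ty": 0, "tz": 0, "wx": 0, "wy": 0, "wz": 0},
], gripper=7)

```text
time_s: 37.5
ee_pos: [440.7, -213.9, 110.5]
ee_rot: [-180.0, -0.1, 37.6]
force: [-0.6, -0.4, 0.4]
gripper_width: 70.0
gripper_force: 0.0
```

```bash
python3 - <<'E'
from go import *
chain((438.5,-213,60,37.5,0,3),(438.5,-213,19,37.5,0,3))
E
```

```text
at [ 440.7 -213.9  110.5] [-1.80e+02 -1.00e-01  3.76e+01] w 70.0 t 37.5
n=3 t=(-0.040 -0.067 1.682) w=(-0.0000 -0.0004 0.0006)
n=3 t=(0.000 -0.000 1.367) w=(0.0000 0.0000 0.0000)
```

>>> move_arm([
  {"tx": -0.04, "ty": -0.06, "tz": 1.68, "wx": 0, "wy": 0, "wz": 0},
  {"tx": -0.04, "ty": -0.06, "tz": 1.68, "wx": 0, "wy": 0, "wz": 0},
  {"tx": -0.04, "ty": -0.06, "tz": 1.68, "wx": 0, "wy": 0, "wz": 0},
  {"tx": 0, "ty": 0, "tz": 1.36, "wx": 0, "wy": 0, "wz": 0},
  {"tx": 0, "ty": 0, "tz": 1.36, "wx": 0, "wy": 0, "wz": 0},
  {"tx": 0, "ty": 0, "tz": 1.36, "wx": 0, "wy": 0, "wz": 0},
  {"tx": 0, "ty": 0, "tz": 0, "wx": 0, "wy": 0, "wz": 0},
  {"tx": 0, "ty": 0, "tz": 0, "wx": 0, "wy": 0, "wz": 0},
])

```text
time_s: 38.17
ee_pos: [438.1, -212.7, 18.8]
ee_rot: [-179.9, -0.0, 37.6]
force: [-0.2, 0.0, 0.8]
gripper_width: 69.7
gripper_force: 0.0
```

>>> move_arm([
  {"tx": 0, "ty": 0, "tz": 0, "wx": 0, "wy": 0, "wz": 0},
  {"tx": 0, "ty": 0, "tz": 0, "wx": 0, "wy": 0, "wz": 0},
  {"tx": 0, "ty": 0, "tz": 0, "wx": 0, "wy": 0, "wz": 0},
  {"tx": 0, "ty": 0, "tz": 0, "wx": 0, "wy": 0, "wz": 0},
  {"tx": 0, "ty": 0, "tz": 0, "wx": 0, "wy": 0, "wz": 0},
  {"tx": 0, "ty": 0, "tz": 0, "wx": 0, "wy": 0, "wz": 0},
  {"tx": 0, "ty": 0, "tz": 0, "wx": 0, "wy": 0, "wz": 0},
  {"tx": 0, "ty": 0, "tz": 0, "wx": 0, "wy": 0, "wz": 0},
], gripper=3.8, force=12)

```text
time_s: 38.83
ee_pos: [437.9, -213.1, 20.0]
ee_rot: [180.0, -0.1, 37.6]
force: [-0.7, -0.7, 6.2]
gripper_width: 43.4
gripper_force: 12.0
```

```bash
python3 - <<'E'
from go import *
chain((438.5,-213,100,37.5,0,3),(592.2,-213.7,90,37.5,0,5))
E
```

```text
at [ 437.9 -213.1   20. ] [ 1.80e+02 -1.00e-01  3.76e+01] w 43.4 t 38.8
n=3 t=(0.019 0.012 -2.666) w=(0.0003 -0.0005 0.0005)
n=5 t=(2.430 1.882 0.200) w=(0.0000 0.0000 0.0000)
```

>>> move_arm([
  {"tx": 0, "ty": 0, "tz": -2.67, "wx": 0, "wy": 0, "wz": 0},
  {"tx": 0, "ty": 0, "tz": -2.67, "wx": 0, "wy": 0, "wz": 0},
  {"tx": 0, "ty": 0, "tz": -2.67, "wx": 0, "wy": 0, "wz": 0},
  {"tx": 2.43, "ty": 1.88, "tz": 0.2, "wx": 0, "wy": 0, "wz": 0},
  {"tx": 2.43, "ty": 1.88, "tz": 0.2, "wx": 0, "wy": 0, "wz": 0},
  {"tx": 2.43, "ty": 1.88, "tz": 0.2, "wx": 0, "wy": 0, "wz": 0},
  {"tx": 2.43, "ty": 1.88, "tz": 0.2, "wx": 0, "wy": 0, "wz": 0},
  {"tx": 2.43, "ty": 1.88, "tz": 0.2, "wx": 0, "wy": 0, "wz": 0},
  {"tx": 0, "ty": 0, "tz": 0, "wx": 0, "wy": 0, "wz": 0},
  {"tx": 0, "ty": 0, "tz": 0, "wx": 0, "wy": 0, "wz": 0},
  {"tx": 0, "ty": 0, "tz": 0, "wx": 0, "wy": 0, "wz": 0},
  {"tx": 0, "ty": 0, "tz": 0, "wx": 0, "wy": 0, "wz": 0},
])

```text
time_s: 39.83
ee_pos: [589.4, -213.1, 89.2]
ee_rot: [-179.9, 0.0, 37.6]
force: [0.1, 0.4, -0.4]
gripper_width: 43.1
gripper_force: 12.0
```

```bash
python3 - <<'E'
from go import *
f=shot('wrist'); im=f['color'][:,:,::-1].copy()
a=np.radians(-7.5); C=(627,-187)
for x in(-66,0,66):
  for y in(-66,0,66):
    u,v=proj(f,[C[0]+x*np.cos(a)-y*np.sin(a),C[1]+x*np.sin(a)+y*np.cos(a),24]); cv2.circle(im,(int(round(u)),int(round(v))),2,(0,0,255),-1)
cv2.imwrite('pics/w10.png',im)
chain((592.2,-213.7,50,37.5,0,2),(592.2,-213.7,30,37.5,0,4))
E
```

```text
at [ 589.6 -213.2   89.5] [-179.9    0.    37.6] w 43.4 t 39.9
n=2 t=(0.088 0.104 1.974) w=(-0.0008 0.0000 0.0005)
n=4 t=(0.000 -0.000 0.500) w=(0.0000 0.0000 0.0000)
```

View pics/w10.png

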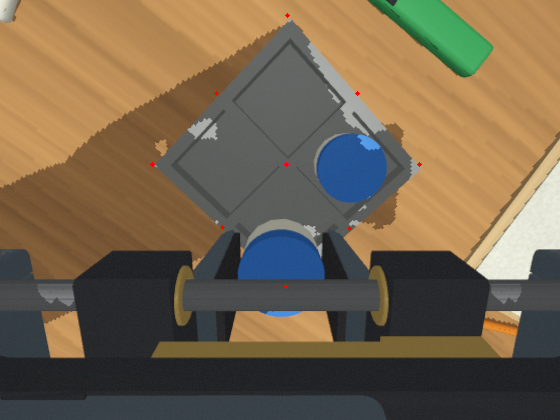

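The first tub sits upright inside its cell at (350,168), and the crate matches the projection to about 2 mm. I'll lower the second tub.

>>> move_arm([
  {"tx": 0.09, "ty": 0.1, "tz": 1.97, "wx": 0, "wy": 0, "wz": 0},
  {"tx": 0.09, "ty": 0.1, "tz": 1.97, "wx": 0, "wy": 0, "wz": 0},
  {"tx": 0, "ty": 0, "tz": 0.5, "wx": 0, "wy": 0, "wz": 0},
  {"tx": 0, "ty": 0, "tz": 0.5, "wx": 0, "wy": 0, "wz": 0},
  {"tx": 0, "ty": 0, "tz": 0.5, "wx": 0, "wy": 0, "wz": 0},
  {"tx": 0, "ty": 0, "tz": 0.5, "wx": 0, "wy": 0, "wz": 0},
  {"tx": 0, "ty": 0, "tz": 0, "wx": 0, "wy": 0, "wz": 0},
  {"tx": 0, "ty": 0, "tz": 0, "wx": 0, "wy": 0, "wz": 0},
  {"tx": 0, "ty": 0, "tz": 0, "wx": 0, "wy": 0, "wz": 0},
])

```text
time_s: 40.63
ee_pos: [594.0, -213.8, 30.7]
ee_rot: [180.0, -0.1, 37.6]
force: [0.2, 0.1, -0.7]
gripper_width: 43.8
gripper_force: 12.0
```

>>> move_arm([
  {"tx": 0, "ty": 0, "tz": 0, "wx": 0, "wy": 0, "wz": 0},
  {"tx": 0, "ty": 0, "tz": 0, "wx": 0, "wy": 0, "wz": 0},
  {"tx": 0, "ty": 0, "tz": 0, "wx": 0, "wy": 0, "wz": 0},
  {"tx": 0, "ty": 0, "tz": 0, "wx": 0, "wy": 0, "wz": 0},
  {"tx": 0, "ty": 0, "tz": -1, "wx": 0, "wy": 0, "wz": 0},
  {"tx": 0, "ty": 0, "tz": -2.5, "wx": 0, "wy": 0, "wz": 0},
  {"tx": 0, "ty": 0, "tz": -3.5, "wx": 0, "wy": 0, "wz": 0},
  {"tx": 0, "ty": 0, "tz": -3.5, "wx": 0, "wy": 0, "wz": 0},
  {"tx": 0, "ty": 0, "tz": 0, "wx": 0, "wy": 0, "wz": 0},
  {"tx": 0, "ty": 0, "tz": 0, "wx": 0, "wy": 0, "wz": 0},
  {"tx": 0, "ty": 0, "tz": 0, "wx": 0, "wy": 0, "wz": 0},
], gripper=5.4)

```text
time_s: 41.55
ee_pos: [593.3, -213.6, 135.4]
ee_rot: [-180.0, -0.0, 37.6]
force: [0.5, 0.8, -0.3]
gripper_width: 54.3
gripper_force: 0.0
```

```bash
python3 - <<'E'
from go import *
from meas import *
tubs()
chain((441,115.5,110,37.5,0),(441,115.5,19,37.5,0))
E
```

```text
top [225. 266.] [455.6 136.   40.7  38.6]
scene [186. 220.] [ 640.9 -228.8   42.6   29.3]
scene [358. 208.] [463.5 138.5  46.1  38.4]
scene [200. 206.] [ 588.4 -218.    49.6   40.4]
at [ 592.7 -213.4  133.9] [-179.8    0.    37.6] w 53.9 t 41.6
n=10 t=(0.802 -3.531 0.244) w=(-0.0003 0.0001 0.0002)
n=3 t=(0.000 -0.000 3.033) w=(0.0000 0.0000 0.0000)
```

The last tub has been knocked aside, to about (459.5, 138). I'll retarget it.

```bash
python3 - <<'E'
from go import *
chain((459.5,138,110,37.5,0,11))
E
```

```text
at [ 592.7 -213.4  133.9] [-179.8    0.    37.6] w 53.9 t 41.6
n=11 t=(0.987 -3.270 0.222) w=(-0.0003 0.0001 0.0001)
```

>>> move_arm([
  {"tx": 0.99, "ty": -3.27, "tz": 0.22, "wx": 0, "wy": 0, "wz": 0},
  {"tx": 0.99, "ty": -3.27, "tz": 0.22, "wx": 0, "wy": 0, "wz": 0},
  {"tx": 0.99, "ty": -3.27, "tz": 0.22, "wx": 0, "wy": 0, "wz": 0},
  {"tx": 0.99, "ty": -3.27, "tz": 0.22, "wx": 0, "wy": 0, "wz": 0},
  {"tx": 0.99, "ty": -3.27, "tz": 0.22, "wx": 0, "wy": 0, "wz": 0},
  {"tx": 0.99, "ty": -3.27, "tz": 0.22, "wx": 0, "wy": 0, "wz": 0},
  {"tx": 0.99, "ty": -3.27, "tz": 0.22, "wx": 0, "wy": 0, "wz": 0},
  {"tx": 0.99, "ty": -3.27, "tz": 0.22, "wx": 0, "wy": 0, "wz": 0},
  {"tx": 0.99, "ty": -3.27, "tz": 0.22, "wx": 0, "wy": 0, "wz": 0},
  {"tx": 0.99, "ty": -3.27, "tz": 0.22, "wx": 0, "wy": 0, "wz": 0},
  {"tx": 0.99, "ty": -3.27, "tz": 0.22, "wx": 0, "wy": 0, "wz": 0},
  {"tx": 0, "ty": 0, "tz": 0, "wx": 0, "wy": 0, "wz": 0},
], gripper=7.5)

```text
time_s: 42.65
ee_pos: [457.2, 141.5, 109.7]
ee_rot: [-179.8, 0.1, 37.9]
force: [0.3, 0.3, 0.3]
gripper_width: 75.0
gripper_force: 0.0
```

>>> move_arm([
  {"tx": 0, "ty": 0, "tz": 0, "wx": 0, "wy": 0, "wz": 0},
  {"tx": 0, "ty": 0, "tz": 0, "wx": 0, "wy": 0, "wz": 0},
  {"tx": 0, "ty": 0, "tz": 0, "wx": 0, "wy": 0, "wz": 0},
])

```text
time_s: 42.9
ee_pos: [460.7, 136.8, 110.8]
ee_rot: [-180.0, 0.0, 37.5]
force: [-0.0, 0.9, 0.3]
gripper_width: 74.7
gripper_force: 0.0
```

```bash
python3 - <<'E'
from go import *
from meas import *
tubs()
chain((459.5,138,60,37.5,0,3),(459.5,138,19,37.5,0,3))
E
```

```text
scene [186. 220.] [ 639.4 -229.5   43.    32.6]
scene [358. 208.] [463.9 138.6  46.4  38.5]
scene [200. 206.] [ 588.3 -218.3   49.3   40.6]
at [460.9 136.6 111.1] [-180.    -0.    37.5] w 74.8 t 43.0
n=3 t=(-0.011 -0.065 1.702) w=(-0.0002 -0.0001 -0.0001)
n=3 t=(0.000 -0.000 1.367) w=(0.0000 0.0000 0.0000)
```

>>> move_arm([
  {"tx": -0.01, "ty": -0.06, "tz": 1.7, "wx": 0, "wy": 0, "wz": 0},
  {"tx": -0.01, "ty": -0.06, "tz": 1.7, "wx": 0, "wy": 0, "wz": 0},
  {"tx": -0.01, "ty": -0.06, "tz": 1.7, "wx": 0, "wy": 0, "wz": 0},
  {"tx": 0, "ty": 0, "tz": 1.36, "wx": 0, "wy": 0, "wz": 0},
  {"tx": 0, "ty": 0, "tz": 1.36, "wx": 0, "wy": 0, "wz": 0},
  {"tx": 0, "ty": 0, "tz": 1.36, "wx": 0, "wy": 0, "wz": 0},
  {"tx": 0, "ty": 0, "tz": 0, "wx": 0, "wy": 0, "wz": 0},
  {"tx": 0, "ty": 0, "tz": 0, "wx": 0, "wy": 0, "wz": 0},
])

```text
time_s: 43.67
ee_pos: [459.1, 138.2, 19.1]
ee_rot: [-179.9, 0.0, 37.5]
force: [1.0, 0.7, 0.2]
gripper_width: 75.3
gripper_force: 0.0
```

>>> move_arm([
  {"tx": 0, "ty": 0, "tz": 0, "wx": 0, "wy": 0, "wz": 0},
  {"tx": 0, "ty": 0, "tz": 0, "wx": 0, "wy": 0, "wz": 0},
  {"tx": 0, "ty": 0, "tz": 0, "wx": 0, "wy": 0, "wz": 0},
  {"tx": 0, "ty": 0, "tz": 0, "wx": 0, "wy": 0, "wz": 0},
  {"tx": 0, "ty": 0, "tz": 0, "wx": 0, "wy": 0, "wz": 0},
  {"tx": 0, "ty": 0, "tz": 0, "wx": 0, "wy": 0, "wz": 0},
  {"tx": 0, "ty": 0, "tz": 0, "wx": 0, "wy": 0, "wz": 0},
  {"tx": 0, "ty": 0, "tz": 0, "wx": 0, "wy": 0, "wz": 0},
], gripper=3.8, force=12)

```text
time_s: 44.33
ee_pos: [459.5, 139.1, 19.9]
ee_rot: [-180.0, -0.1, 37.6]
force: [-0.9, -0.8, 4.8]
gripper_width: 43.3
gripper_force: 12.0
```

```bash
python3 - <<'E'
from go import *
chain((459.5,138,110,37.5,0,3),(600.3,-152.2,100,37.5,0,9))
E
```

```text
at [459.5 139.1  19.9] [-1.80e+02 -1.00e-01  3.76e+01] w 43.3 t 44.3
n=3 t=(-0.020 0.030 -3.004) w=(-0.0001 -0.0005 0.0006)
n=9 t=(-0.722 3.510 0.111) w=(0.0000 0.0000 0.0000)
```

>>> move_arm([
  {"tx": 0, "ty": 0, "tz": -3, "wx": 0, "wy": 0, "wz": 0},
  {"tx": 0, "ty": 0, "tz": -3, "wx": 0, "wy": 0, "wz": 0},
  {"tx": 0, "ty": 0, "tz": -3, "wx": 0, "wy": 0, "wz": 0},
  {"tx": -0.72, "ty": 3.51, "tz": 0.11, "wx": 0, "wy": 0, "wz": 0},
  {"tx": -0.72, "ty": 3.51, "tz": 0.11, "wx": 0, "wy": 0, "wz": 0},
  {"tx": -0.72, "ty": 3.51, "tz": 0.11, "wx": 0, "wy": 0, "wz": 0},
  {"tx": -0.72, "ty": 3.51, "tz": 0.11, "wx": 0, "wy": 0, "wz": 0},
  {"tx": -0.72, "ty": 3.51, "tz": 0.11, "wx": 0, "wy": 0, "wz": 0},
  {"tx": -0.72, "ty": 3.51, "tz": 0.11, "wx": 0, "wy": 0, "wz": 0},
  {"tx": -0.72, "ty": 3.51, "tz": 0.11, "wx": 0, "wy": 0, "wz": 0},
  {"tx": -0.72, "ty": 3.51, "tz": 0.11, "wx": 0, "wy": 0, "wz": 0},
  {"tx": -0.72, "ty": 3.51, "tz": 0.11, "wx": 0, "wy": 0, "wz": 0},
])

```text
time_s: 45.33
ee_pos: [600.7, -152.5, 98.7]
ee_rot: [-179.9, -0.0, 37.6]
force: [0.9, 0.6, 0.3]
gripper_width: 43.7
gripper_force: 12.0
```

>>> move_arm([
  {"tx": 0, "ty": 0, "tz": 0, "wx": 0, "wy": 0, "wz": 0},
  {"tx": 0, "ty": 0, "tz": 0, "wx": 0, "wy": 0, "wz": 0},
  {"tx": 0, "ty": 0, "tz": 0, "wx": 0, "wy": 0, "wz": 0},
  {"tx": 0, "ty": 0, "tz": 0, "wx": 0, "wy": 0, "wz": 0},
  {"tx": 0, "ty": 0, "tz": 0, "wx": 0, "wy": 0, "wz": 0},
])

```text
time_s: 45.75
ee_pos: [600.0, -149.6, 99.3]
ee_rot: [-179.9, -0.0, 37.7]
force: [0.6, 0.1, -0.2]
gripper_width: 43.4
gripper_force: 12.0
```

```bash
python3 - <<'E'
from go import *
chain((600.3,-152.2,50,37.5,0,3),(600.3,-152.2,30,37.5,0,4))
E
```

```text
at [ 600.  -149.6   99.3] [-179.9   -0.    37.7] w 43.4 t 45.8
n=3 t=(-0.046 0.077 1.644) w=(-0.0004 -0.0002 0.0010)
n=4 t=(0.000 -0.000 0.500) w=(0.0000 0.0000 0.0000)
```

>>> move_arm([
  {"tx": -0.04, "ty": 0.07, "tz": 1.64, "wx": 0, "wy": 0, "wz": 0},
  {"tx": -0.04, "ty": 0.07, "tz": 1.64, "wx": 0, "wy": 0, "wz": 0},
  {"tx": -0.04, "ty": 0.07, "tz": 1.64, "wx": 0, "wy": 0, "wz": 0},
  {"tx": 0, "ty": 0, "tz": 0.5, "wx": 0, "wy": 0, "wz": 0},
  {"tx": 0, "ty": 0, "tz": 0.5, "wx": 0, "wy": 0, "wz": 0},
  {"tx": 0, "ty": 0, "tz": 0.5, "wx": 0, "wy": 0, "wz": 0},
  {"tx": 0, "ty": 0, "tz": 0.5, "wx": 0, "wy": 0, "wz": 0},
  {"tx": 0, "ty": 0, "tz": 0, "wx": 0, "wy": 0, "wz": 0},
  {"tx": 0, "ty": 0, "tz": 0, "wx": 0, "wy": 0, "wz": 0},
])

```text
time_s: 46.5
ee_pos: [601.0, -153.2, 30.3]
ee_rot: [-180.0, -0.1, 37.6]
force: [-0.0, -0.0, -1.0]
gripper_width: 43.7
gripper_force: 12.0
```

>>> move_arm([
  {"tx": 0, "ty": 0, "tz": 0, "wx": 0, "wy": 0, "wz": 0},
  {"tx": 0, "ty": 0, "tz": 0, "wx": 0, "wy": 0, "wz": 0},
  {"tx": 0, "ty": 0, "tz": 0, "wx": 0, "wy": 0, "wz": 0},
  {"tx": 0, "ty": 0, "tz": 0, "wx": 0, "wy": 0, "wz": 0},
  {"tx": 0, "ty": 0, "tz": -1, "wx": 0, "wy": 0, "wz": 0},
  {"tx": 0, "ty": 0, "tz": -2.5, "wx": 0, "wy": 0, "wz": 0},
  {"tx": 0, "ty": 0, "tz": -3.5, "wx": 0, "wy": 0, "wz": 0},
  {"tx": 0, "ty": 0, "tz": -3.5, "wx": 0, "wy": 0, "wz": 0},
  {"tx": 0, "ty": 0, "tz": -3.5, "wx": 0, "wy": 0, "wz": 0},
  {"tx": 0, "ty": 0, "tz": 0, "wx": 0, "wy": 0, "wz": 0},
], gripper=5.4)

```text
time_s: 47.33
ee_pos: [605.1, -154.5, 179.2]
ee_rot: [179.3, -0.6, 37.6]
force: [0.4, -0.9, 0.9]
gripper_width: 53.9
gripper_force: 0.0
```

>>> move_arm([
  {"tx": -2.5, "ty": 3, "tz": -0.5, "wx": 0, "wy": 0, "wz": 0},
  {"tx": -2.5, "ty": 3, "tz": -0.5, "wx": 0, "wy": 0, "wz": 0},
  {"tx": -2.5, "ty": 3, "tz": -0.5, "wx": 0, "wy": 0, "wz": 0},
  {"tx": -2.5, "ty": 3, "tz": 0, "wx": 0, "wy": 0, "wz": 0},
  {"tx": -2.5, "ty": 3, "tz": 0, "wx": 0, "wy": 0, "wz": 0},
  {"tx": -2.5, "ty": 3, "tz": 0, "wx": 0, "wy": 0, "wz": 0},
  {"tx": -2.5, "ty": 3, "tz": 0, "wx": 0, "wy": 0, "wz": 0},
  {"tx": -2.5, "ty": 3, "tz": 0, "wx": 0, "wy": 0, "wz": 0},
  {"tx": 0, "ty": 0, "tz": 0, "wx": 0, "wy": 0, "wz": 0},
  {"tx": 0, "ty": 0, "tz": 0, "wx": 0, "wy": 0, "wz": 0},
  {"tx": 0, "ty": 0, "tz": 0, "wx": 0, "wy": 0, "wz": 0},
])

```text
time_s: 48.25
ee_pos: [588.6, -465.2, 184.9]
ee_rot: [-179.9, -0.1, 37.6]
force: [-1.2, 0.8, -0.0]
gripper_width: 54.0
gripper_force: 0.0
```

```bash
python3 - <<'E'
from h import *
f=shot('scene'); t=shot('top')
a=cv2.resize(f['color'][150:310,150:450],(800,300) if 0 else (560,299),interpolation=cv2.INTER_CUBIC)
b=cv2.resize(t['color'][110:330,125:405],(380,299),interpolation=cv2.INTER_CUBIC)
w=np.vstack([cv2.resize(a,(560,299)),cv2.copyMakeBorder(b,0,0,0,180,cv2.BORDER_CONSTANT)])
cv2.imwrite('pics/f.png',w[:,:,::-1])
E
```

```text
(no output)
```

View pics/f.png

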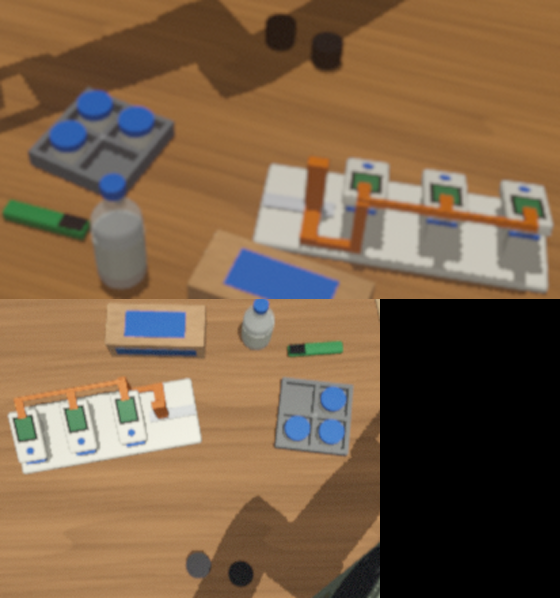

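The final views show three tubs upright in separate crate cells and three meters screen up on their rests with the tongues over them. The bystanders are where they were, and the arm is clear.

```bash
python3 -c "
from workcell import env
print(env.job_done())"
```

```text
the job is handed in; nothing more can be done
None
```

The job is handed in, with no verdict returned: the final pictures show all three meters on their rests under the closed lock, all three tubs upright in separate crate cells, and the sanitiser, highlighter and glove box in place.

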